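# Change the boards of an assembly station's controller rack

### The job

Change the boards in the controller rack: swing a bay's two orange ejector levers fully out to pry its board free before lifting it, and stand every failed board (red grip) upright in the red reject bin; then put a new board (blue grip) into each of the two bays, an empty one included, and swing the levers fully upright so that the boards go down on their seats and are latched. Only then tighten the rack's four wing nuts clockwise in diagonal (star) order, a first round bringing each about half way and a second round, diagonal again, bringing each fully home against its stop. Leave everything else on the bench alone.

Things in the scene. Friction and masses are not known exactly. Their poses are not given: they have to be found in the camera images.
- rack: controller rack, fixed, position and yaw vary. Aluminium flange 205 x 285 x 12 mm, origin at the centre of its underside. Two bays, boards' length along rack x: bay a at y +40 mm, bay b at y -40 mm. Each has a seat 34 mm above the table, grey guide rails (2.5 to 3 mm play all round, flared tops 26 mm above the seat) and an orange ejector lever at each end.
- bay_a (a point): centre of bay a's seat, 34 mm above the table: a seated board's underside is centred here, its x along the rack's x, either way round. With both levers fully out a board rests about 8 mm above the seat and lifts straight out; with both upright it is down on the seat and latched: nothing can then go in or come out.
- bay_b (a point): centre of bay b's seat, the same
- old1: failed board, RED grip bar, seated in bay a at the start (absent in some runs; at least one of old1, old2 is there). Shape and size as new1
- old2: failed board, RED grip bar, seated in bay b at the start (absent in some runs). Shape and size as new1
- new1: new board, BLUE grip bar, standing on the table. 0.3 kg, 114 x 40 x 88 mm (own x, y, z), origin at the centre of its underside. Black foot 96 x 40 x 20 mm; steel ear bar 114 x 12 mm, 26 to 32 mm up; green circuit board; on top a grip bar 70 mm long, 16 mm thick (y), 66 to 88 mm up, to be gripped across. Fits either way round
- new2: new board, BLUE grip bar, standing on the table; as new1. Either new board may go in either bay
- reject_bin: red open bin, fixed, outside 170 (own x) x 200 (own y) x 55 mm, floor and walls 4 to 5 mm, origin at the centre of its underside; two boards fit side by side, lengthwise along its x, 48 mm either side of its middle
- lever_a_near (a joint): ejector lever of bay a at the rack's -x end. 0 = upright and latched (starts within 0.05), 0.65 rad = fully out, tip swung to the rack's -x; stays where left (2 N at the tip moves it). Hinge along rack y, 48 mm from the bay centre, 6 mm below the seat. Upright, its top is 18 mm outwards of and 81 mm above the hinge. Bar 16 mm wide (rack y), 8 mm thick; pinch its upper 30 mm across the width
- lever_a_far (a joint): ejector lever of bay a at the rack's +x end; mirror image of lever_a_near: 0 = upright, 0.65 = fully out towards the rack's +x
- lever_b_near (a joint): ejector lever of bay b at the rack's -x end; as lever_a_near
- lever_b_far (a joint): ejector lever of bay b at the rack's +x end; as lever_a_far
- nut1 (a joint): wing nut at x, y = (+75, +118) mm in the rack's frame; grows clockwise from above: starts loose at 0 to 0.12, half way 0.7, stop at 1.4 rad = fully home; stays where left (0.1 N m turns it). Black wing 50 mm long, 14 mm thick, 30 mm tall, top 96 mm above the table, on a 13 mm stud; at 0 it lies along rack x. Grip across the 14 mm. Diagonal to nut3
- nut2 (a joint): wing nut at x, y = (+75, -118) mm in the rack's frame, as nut1; diagonal to nut4
- nut3 (a joint): wing nut at x, y = (-75, -118) mm in the rack's frame, as nut1; diagonal to nut1
- nut4 (a joint): wing nut at x, y = (-75, +118) mm in the rack's frame, as nut1; diagonal to nut2
- lever_a_near_tip (a point): middle of the top of lever_a_near; level distance from the bay's centre 66 mm upright, 111 mm fully out
- lever_a_far_tip (a point): middle of the top of lever_a_far; level distance from the bay's centre 66 mm upright, 111 mm fully out
- lever_b_near_tip (a point): middle of the top of lever_b_near; level distance from the bay's centre 66 mm upright, 111 mm fully out
- lever_b_far_tip (a point): middle of the top of lever_b_far; level distance from the bay's centre 66 mm upright, 111 mm fully out
- mouse: black computer mouse, 62 mm round; a bystander, to be left alone
- valve_block: steel valve block 90 x 70 x 55 mm; a bystander, to be left alone
- grease: yellow grease bottle, 44 mm across, 130 mm tall; a bystander, to be left alone
- screwdriver: screwdriver lying flat; a bystander, to be left alone
There are look-alikes about, which are no part of the job. Leave any pink look-alike of the old2 alone.

How it is judged:
By the outcome, as a careful person would: the job done as asked, in the order asked, and still so for the second after the job is handed in, with the robot touching nothing.
Of old1, old2 only 1 to 2 are there at a start; the rules pass over those that are not, and their reading is None.
At some moment in a run one of new1, new2 may be knocked a few centimetres aside while the robot is not near it.
It also fails if it takes over 210 s, if anything falls off the work surface, if the arm or the gripper's body presses on something with over 40 N, if the wrist force passes 120 N, or if a joint passes its speed limit or range.

### The arm

A 6-joint arm with a two-finger parallel gripper is mounted at the origin on the work surface. World frame = base frame: x ahead of the robot, y to its left, z up, the work surface at z = 0. Lengths are in m, angles in rad, forces in N, time in s.
With the tool pointing down it reaches from about 0.35 to 0.85 m from the base axis. Payload 8.1 kg.
Tool frame: the origin (TCP) lies between the finger pads; the fingertips stand 25 mm ahead of it and the grasp point (between the pads) lies 6 mm ahead of it; z points along the fingers, y is the line along which they close (so a half turn about z gives the same grasp; the last joint's range is limited). The gripper opens to 85 mm and grips with 20 to 120 N. Pads are 22 mm wide; open, the fingers measure 114 mm over their backs; the gripper's body (76 mm by 85 mm) begins 54 mm behind the grasp point. The pads swing forward as they close: fully open they stand 13 mm farther back than shut.
Start: joints at [-1.206, 0.13, 1.488, -0, 1.523, -0.085], TCP at [0.261, -0.54, 0.256] pointing down, gripper open.
Joint ranges: [-2.96, 2.96], [-0.89, 2.26], [0.02, 2.5], [-1.34, 4.48], [0, 2.73], [-2.66, 2.66]. Speed limits (rad/s): [2.39, 2.39, 2.79, 3.14, 3.14, 3.14].

### API

Orientations are given as a unit quaternion [x, y, z, w].
In Python, from rig import manip gives the robot as it stands.
- The arm moves only by the tool send_rows, never from a script. Its argument "targets" is one flat list of numbers, 5 for each row, row after row: the opening in per cent of the stroke, from 0 (shut) to 100 (fully open), then the shift along the tool's x, y, z in mm, then the turn about the tool's z in rad. A call has 1 to 8 rows; each row is the pose to reach, as a shift and turn from the pose commanded when the call began, along the tool's axes at that moment; what a row does not reach only later rows make up. A row lasts 1/12 s, in which the tool goes at most 41.7 mm and 7.16 degrees, less where a joint would pass 70% of its speed; a pose out of reach is approached as far as the arm can. A call with a gripper value outside its range is refused whole. The fingers move at their own pace and stop on an object; "force" is the grip in N (left out, the last holds). Time passes only in rows, so rows that repeat a pose let the fingers close. It gives the time, the measured TCP pose, the force, the opening and the grip force at its end, in the units of the state.
- manip.get_obs(): the state, without advancing time (a new reading comes with each control period).
- manip.camera(name): name is "scene" or "side" or "wrist"; returns (picture, depth): 420x560x3 uint8, red, green, blue; 420x560 float32, m along the optical axis (not along the pixel's ray), 0 where there is no reading.
- manip.calibration(name): a dict with "fov_y" (degrees; the focal length in pixels is half the picture's height over the tangent of half this angle, whatever the lens; pixels are square), "cx", "cy" (the principal point, pixels), "k1" (the pictures are not rectified: a ray, as slopes to the right and down, at radius r is drawn at 1 + k1 r^2 times it, then the intrinsics apply), "rvec" (rotation vector, rad) and "tvec" (3), from world to camera coordinates, as OpenCV has them. Camera axes: x right, y down, z forward; pixel columns grow to the right and rows downward; lengths in m; the calibration is good to about 2 mm. A picture is of the moment at which its call begins: read the wrist's pose just before it. calibration takes no time and is no camera call; for the wrist camera it gives the pose at the moment of the call.
- manip.hand_in(): hands the job in; it is judged then, once.
The state is a dict: "clock": time; "joints": joint angles; "joint_velocities": joint speeds; "effort": joint torques, N m; "ee_pos": TCP position; "ee_rot": TCP orientation; "ft_force": force on the tool from outside, world axes, zero at the start; "torque": the same for the moment, N m; "opening": finger opening in m; "grasp_force": force on a finger pad.
Only numpy, scipy, OpenCV 4.12 (cv2) and the standard library are available. Lean on these libraries where they do the work, as an engineer would, in place of code of your own. Each camera call takes 0.05 s, during which the arm holds its last target. There are 200 camera calls.

## Working session

There is one attempt and no reset: what is moved stays moved. The work goes in short steps, Python scripts to look and compute and a tool call to move; the robot and the scene stay as the last step left them, time stands still between calls to the robot, and variables do not carry over. Pictures are saved under pics/ and viewed, at most 14 in all, crops included, and the job is handed in when it is done.

Besides the shell and the picture viewer there is one more tool, called after "Request:" by a JSON object that holds its "fn" and its "kwargs", one argument or row to a line. send_rows: Moves the arm, as the interface text tells. Its arguments: {"type":"object","properties":{"targets":{"type":"array"},"force":{"type":"number"}},"required":["targets"]}

```bash
ls; mkdir -p pics; cat > h.py <<'E'
import numpy as np, cv2
from rig import manip
def K(c):
    f=210/np.tan(np.radians(c['fov_y'])/2); return np.array([[f,0,c['cx']],[0,f,c['cy']],[0,0,1.]]),np.array([c['k1'],0,0,0,0.])
def ray(name,px,cal=None):
    c=cal or manip.calibration(name); k,d=K(c); R=cv2.Rodrigues(np.array(c['rvec'],float))[0]; t=np.array(c['tvec'],float)
    p=cv2.undistortPoints(np.array(px,float).reshape(-1,1,2),k,d).reshape(-1,2)
    return R,t,np.c_[p,np.ones(len(p))]
def onplane(name,px,z,cal=None):
    R,t,r=ray(name,px,cal); o=-R.T@t; w=r@R
    return o+w*((z-o[2])/w[:,2])[:,None]
def cloud(name,depth,cal=None):
    v,u=np.mgrid[0:420,0:560]; R,t,r=ray(name,np.c_[u.ravel(),v.ravel()],cal)
    return ((r*depth.reshape(-1,1)-t)@R).reshape(420,560,3)
def proj(name,P,cal=None):
    c=cal or manip.calibration(name); k,d=K(c)
    return cv2.projectPoints(np.array(P,float).reshape(-1,1,3),np.array(c['rvec'],float),np.array(c['tvec'],float),k,d)[0].reshape(-1,2)
E
python3 - <<'E'
from h import *
for n in ('scene','side','wrist'):
    c=manip.calibration(n); p,d=manip.camera(n); cv2.imwrite(f'pics/{n}0.png',p[:,:,::-1]); np.savez(f'{n}0.npz',p=p,d=d,c=c)
    R=cv2.Rodrigues(np.array(c['rvec']))[0]; print(n,c, -R.T@np.array(c['tvec']),(d>0).mean())
print(manip.get_obs())
a=[cv2.imread(f'pics/{n}0.png') for n in ('scene','side')]
E
```

```text
pics
scene {'fov_y': 49.16379930019892, 'cx': 283.0883063525268, 'cy': 206.67727478526896, 'k1': 0.0007188973738838082, 'rvec': array([ 2.2523807 ,  0.85765248, -0.36943994]), 'tvec': array([-0.36706088, -0.23867557,  1.60403552])} [ 1.14610242 -0.69139151  0.98643637] 0.9957525510204082
side {'fov_y': 46.60578738790527, 'cx': 282.961621652158, 'cy': 215.84400360325745, 'k1': -0.09803852556448404, 'rvec': array([ 0.80534345, -2.59218242,  1.04168157]), 'tvec': array([0.42602073, 0.30744157, 1.18420014])} [-0.00269482  0.73003176  1.07022909] 0.9961394557823129
wrist {'fov_y': 67.40790508362927, 'cx': 280.91279340547, 'cy': 212.2825295228368, 'k1': -0.06643408272033467, 'rvec': array([-2.45765102,  1.54043758,  0.21724944]), 'tvec': array([-0.60022333, -0.03538879,  0.37804357])} [ 0.32411568 -0.51089686  0.37198223] 0.9960756802721088
{'clock': 0.15, 'joints': array([-1.20639472e+00,  1.31017011e-01,  1.48902752e+00, -3.11424198e-05,
        1.52300084e+00, -8.54016527e-02]), 'joint_velocities': array([ 1.43908442e-03, -1.86908053e-03, -3.99880937e-03,  1.22488116e-03,
        3.83278163e-05, -1.25447552e-03]), 'effort': array([ 5.47320706e-04, -5.70062828e+01, -5.01159811e+01, -2.65249282e-04,
        9.61949117e-03, -1.17983882e-05]), 'ee_pos': array([ 0.26074395, -0.53995119,  0.25546875]), 'ee_rot': array([ 9.74815624e-01,  2.23011146e-01, -1.16400528e-04, -7.17140225e-04]), 'ft_force': array([-0.2295904 ,  0.26128018, -0.34355274]), 'torque': array([-0.03037306,  0.0169805 ,  0.04249454]), 'grasp_force': 0.0, 'opening': 0.08527047959964104}
```

View pics/scene0.png

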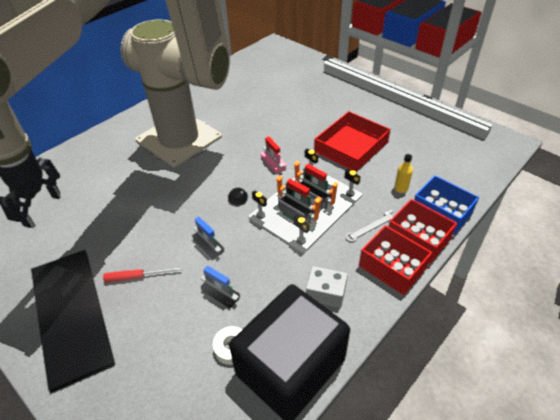

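View pics/side0.png

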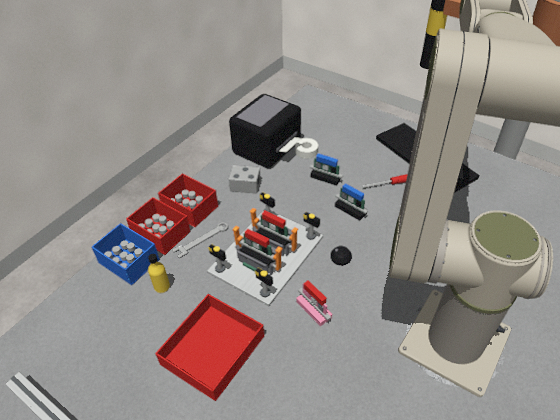

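The scene view shows the rack at about (307,205) with two red-gripped boards. There are two blue-gripped boards at (207,235) and (218,283). The empty reject bin is at (352,140). The red bins with white parts at (395,255) and (425,225) are look-alikes, and so is the pink board at (272,155). Next I'll measure with the depth clouds.

```bash
cat > m.py <<'E'
from h import *
def seg(p):
    h=cv2.cvtColor(p,cv2.COLOR_RGB2HSV).astype(int); H,S,V=h[...,0],h[...,1],h[...,2]
    return {'red':((H<4)|(H>176))&(S>185)&(V>90),'blue':(abs(H-111)<9)&(S>150)&(V>80),'orange':(abs(H-12)<6)&(S>170)&(V>110),
            'yellow':(abs(H-25)<5)&(S>150)&(V>120),'black':(V<60),'light':(S<40)&(V>150)}
def rect(P):
    r=cv2.minAreaRect((P[:,:2]*1000).astype(np.float32)); return np.round(r[0],1),np.round(r[1],1),round(r[2],1)
def comps(mask,X,zlo,zhi,amin,lim=(0.15,0.95,-0.65,0.65)):
    m=mask&(X[...,2]>zlo)&(X[...,2]<zhi)&(X[...,0]>lim[0])&(X[...,0]<lim[1])&(X[...,1]>lim[2])&(X[...,1]<lim[3])
    n,l,s,c=cv2.connectedComponentsWithStats(m.astype(np.uint8))
    return [(np.round(c[i],0),s[i,4],X[l==i]) for i in range(1,n) if s[i,4]>=amin]
E
python3 - <<'E'
from m import *
for n in ('scene','side'):
    z=np.load(n+'0.npz',allow_pickle=True); c=z['c'].item(); X=cloud(n,z['d'],c); s=seg(z['p'])
    for k,a in (('red',(.02,.16,15)),('blue',(.05,.12,15)),('orange',(.03,.16,6)),('yellow',(.05,.13,4))):
        for q in comps(s[k],X,*a):
            print(n,k,q[0],q[1],np.round(np.median(q[2],0),3),rect(q[2]),'zmax %.3f'%q[2][:,2].max())
    pts=[q for q in comps(s['light'],X,.007,.018,300)]
    for q in pts: print(n,'light',q[0],q[1],rect(q[2]))
im=[]
for n,(x,y) in (('scene',(240,120)),('side',(200,180))):
    im.append(cv2.resize(cv2.imread(f'pics/{n}0.png')[y:y+150,x:x+140],None,fx=2.8,fy=2.8,interpolation=cv2.INTER_CUBIC))
cv2.imwrite('pics/crop1.png',np.hstack(im))
E
```

```text
scene red [352. 140.] 1167 [0.49  0.336 0.039] (array([484., 358.]), array([172.9, 210. ]), 1.9) zmax 0.060
scene red [272. 145.] 88 [0.348 0.115 0.085] (array([344.7, 117.1]), array([11.2, 67.1]), 73.5) zmax 0.091
scene red [315. 172.] 153 [0.552 0.074 0.118] (array([550.8,  76.9]), array([19.6, 68.1]), 87.7) zmax 0.126
scene red [299. 187.] 187 [ 0.557 -0.005  0.119] (array([548.9,  27.8]), array([68.6, 83.6]), 10.2) zmax 0.125
scene red [408. 244.] 2835 [0.866 0.075 0.05 ] (array([862.6,  86.9]), array([244.8, 139.7]), 89.8) zmax 0.075
scene blue [446. 198.] 621 [0.861 0.283 0.062] (array([862.5, 281.8]), array([139.1, 117.1]), 0.1) zmax 0.075
scene blue [205. 227.] 122 [ 0.451 -0.253  0.086] (array([ 443.2, -250.3]), array([13.6, 68. ]), 83.1) zmax 0.092
scene blue [216. 274.] 124 [ 0.587 -0.335  0.087] (array([ 585.2, -334.9]), array([66.8, 12.7]), 7.1) zmax 0.092
scene orange [297. 170.] 48 [0.485 0.074 0.081] (array([488.1,  75. ]), array([14.5, 16. ]), 65.0) zmax 0.111
scene orange [280. 186.] 58 [ 0.489 -0.007  0.079] (array([490.6,  -4.7]), array([14.5, 13.2]), 61.6) zmax 0
[... 3275 characters left out ...]
.476 -0.079  0.097] (array([478.2, -77.9]), array([17.6, 12.5]), 2.2) zmax 0.100
side yellow [210. 249.] 8 [0.636 0.166 0.091] (array([636.8, 166.1]), array([2.2, 8.6]), 80.6) zmax 0.095
side yellow [216. 249.] 25 [0.618 0.161 0.096] (array([619.5, 160.6]), array([14.4, 15. ]), 56.0) zmax 0.101
side yellow [156. 273.] 239 [0.705 0.3   0.081] (array([707.5, 297.9]), array([37.6, 29.3]), 49.2) zmax 0.111
side yellow [263. 273.] 31 [0.47  0.155 0.096] (array([469.8, 156. ]), array([15.2, 15.3]), 34.6) zmax 0.100
side yellow [257. 273.] 9 [0.487 0.158 0.085] (array([487.9, 157.6]), array([3.5, 6.8]), 70.6) zmax 0.095
side light [266. 266.] 2211 (array([547.4,  39. ]), array([205.2, 287.1]), 2.0)
```

View pics/crop1.png

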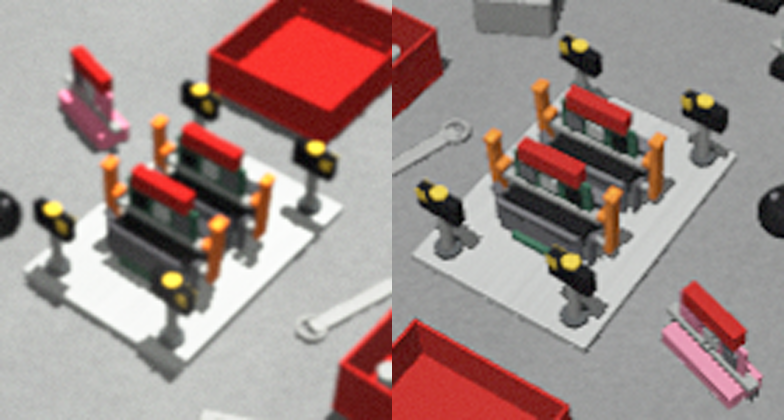

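The crop confirms it. Two red-gripped boards with black feet sit in the rack, and the pink-footed look-alike stands alone at the left (scene 272,155), so I'll leave it. The rack is at about (549.5, 39.6) mm, yaw 1.9°. I'll write a small planner that turns goals into tool-axis shifts.

```bash
cat > g.py <<'E'
import numpy as np, sys
from rig import manip
RX,RY,RT=549.5,39.6,np.radians(1.9)
try: exec(open('rackpose.py').read())
except FileNotFoundError: pass
def rk(x,y): c,s=np.cos(RT),np.sin(RT); return RX+c*x-s*y,RY+s*x+c*y
def cur():
    o=manip.get_obs(); x,y,z,w=o['ee_rot']; th=np.arctan2(2*(x*y+z*w),1-2*(y*y+z*z)); return np.array([*(o['ee_pos']*1000),th]),o
def plan(*wps):
    """each wp: (x,y,graspz,theta_rad) world mm; TCP z = graspz+6"""
    c,o=cur(); print('t %.2f pos'%o['clock'],np.round(c[:3],1),'th %.3f'%c[3],'open %.1f'%(o['opening']*1e3),'grip %.0f'%o['grasp_force'],'F',np.round(o['ft_force'],1),'q',np.round(o['joints'],2))
    for w in wps:
        w=np.array(w,float); w[2]+=6; d=w-c; t=c[3]
        lx=np.cos(t)*d[0]+np.sin(t)*d[1]; ly=np.sin(t)*d[0]-np.cos(t)*d[1]
        print('  [%.1f, %.1f, %.1f, %.3f] rows>=%.1f'%(lx,ly,-d[2],-d[3],max(np.linalg.norm(d[:3])/41.7,abs(d[3])/.125))); c=w
E
python3 - <<'E'
from g import *
T=np.pi+RT
plan((400,-250,280,1.4),(500,-20,260,2.4),(549.5,39.6,260,T))
E
```

```text
t 0.15 pos [ 260.7 -540.   255.5] th 0.450 open 85.3 grip 0 F [-0.2  0.3 -0.3] q [-1.21  0.13  1.49 -0.    1.52 -0.09]
  [251.5, -200.6, -30.5, -0.950] rows>=7.7
  [243.7, 59.5, 20.0, -1.000] rows>=8.0
  [3.8, 77.4, -0.0, -0.775] rows>=6.2
```

Request:
{"fn": "send_rows", "kwargs": {
  "targets": [45, 251, -200, -30, -0.95, 45, 251, -200, -30, -0.95, 45, 251, -200, -30, -0.95, 45, 251, -200, -30, -0.95, 45, 251, -200, -30, -0.95, 45, 251, -200, -30, -0.95, 45, 251, -200, -30, -0.95, 45, 251, -200, -30, -0.95]
}}

```text
clock: 0.82
ee_pos: [0.4007, -0.2482, 0.2865]
ee_rot: [0.762, 0.647, 0.0, -0.0]
ft_force: [0.5, -0.7, 0.1]
opening: 0.0384
grasp_force: 0.0
```

Request:
{"fn": "send_rows", "kwargs": {
  "targets": [45, 244, 60, 20, -1, 45, 244, 60, 20, -1, 45, 244, 60, 20, -1, 45, 244, 60, 20, -1, 45, 244, 60, 20, -1, 45, 244, 60, 20, -1, 45, 244, 60, 20, -1, 45, 244, 60, 20, -1]
}}

```text
clock: 1.48
ee_pos: [0.5008, -0.0179, 0.2655]
ee_rot: [0.357, 0.934, 0.0, -0.001]
ft_force: [1.0, -0.2, -0.6]
opening: 0.0386
grasp_force: 0.0
```

Request:
{"fn": "send_rows", "kwargs": {
  "targets": [45, 4, 77, 0, -0.77, 45, 4, 77, 0, -0.77, 45, 4, 77, 0, -0.77, 45, 4, 77, 0, -0.77, 45, 4, 77, 0, -0.77, 45, 4, 77, 0, -0.77, 45, 4, 77, 0, -0.77, 45, 4, 77, 0, -0.77]
}}

```text
clock: 2.15
ee_pos: [0.5495, 0.0387, 0.266]
ee_rot: [-0.013, 1.0, 0.0, -0.0]
ft_force: [-0.7, -0.2, 1.1]
opening: 0.0383
grasp_force: 0.0
```

```bash
python3 - <<'E'
from m import *; from g import *
plan()
c=manip.calibration('wrist'); p,d=manip.camera('wrist'); cv2.imwrite('pics/w1.png',p[:,:,::-1]); np.savez('w1.npz',p=p,d=d,c=c)
X=cloud('wrist',d,c); s=seg(p)
for k,a in (('red',(.10,.14,50)),('orange',(.03,.16,30)),('yellow',(.05,.13,20))):
    for q in comps(s[k],X,*a): print(k,q[0],q[1],np.round(np.median(q[2],0),3),rect(q[2][q[2][:,2]>q[2][:,2].max()-.006]),'zmax %.3f'%q[2][:,2].max())
T=np.pi+RT
for i,sx in ((0,-1),(1,1)): pass
x,y=rk(-66,40)
plan((x,y,150,T),(x,y,97,T))
E
```

```text
t 2.15 pos [549.5  38.7 266. ] th -3.115 open 38.3 grip 0 F [-0.7 -0.2  1.1] q [-0.02 -0.01  1.61  0.    1.54 -1.62]
red [234. 183.] 562 [ 0.531 -0.002  0.121] (array([531.1,  -2.9]), array([27.8, 14.7]), 1.0) zmax 0.123
red [322. 222.] 254 [0.565 0.074 0.121] (array([559.6,  75.3]), array([43.3,  8.8]), 4.8) zmax 0.123
orange [235. 135.] 58 [ 0.493 -0.007  0.075] (array([488.8,  -3.3]), array([0.8, 5.9]), 0.5) zmax 0.109
orange [317. 249.] 115 [0.608 0.078 0.075] (array([608.4,  78.2]), array([ 9.8, 13.8]), 3.2) zmax 0.078
orange [245. 250.] 117 [0.611 0.002 0.075] (array([6.112e+02, 6.000e-01]), array([ 9.9, 13. ]), 0.5) zmax 0.077
orange [245. 270.] 47 [0.618 0.005 0.107] (array([619.8,   5.1]), array([10.7,  4.2]), 1.0) zmax 0.109
yellow [409. 115.] 62 [0.47  0.148 0.097] (array([470.6, 150.3]), array([11.9, 15.8]), 88.8) zmax 0.099
yellow [147. 119.] 258 [ 0.479 -0.083  0.097] (array([479.2, -82.9]), array([16.5, 14.2]), 1.2) zmax 0.099
yellow [236. 125.] 37 [ 0.483 -0.002  0.107] (array([483.7,  -2.7]), array([8.7, 3.4]), 82.1) zmax 0.109
yellow [397. 271.] 189 [0.621 0.157 0.097] (array([621.1, 156.9]), array([14.6, 17.5]), 75.1) zmax 0.099
yellow [165. 274.] 164 [ 0.63  -0.077  0.097] (array([630.5, -77.3]), array([16.7, 14.1]), 7.6) zmax 0.099
yellow [173. 285.] 26 [ 0.646 -0.072  0.092] (array([646.4, -71.9]), array([1.8, 8.5]), 88.5) zmax 0.095
yellow [388. 284.] 21 [0.637 0.151 0.094] (array([637.5, 151.2]), array([7.4, 1.8]), 3.8) zmax 0.096
yellow [492. 331.] 516 [0.703 0.288 0.086] (array([709.3, 290.4]), array([7.6, 1.5]), 75.4) zmax 0.107
t 2.20 pos [549.6  38.6 266.1] th -3.117 open 38.3 grip 0 F [-0.6 -0.9  0.2] q [-0.02 -0.01  1.61  0.    1.54 -1.62]
  [66.4, 40.4, 110.1, -6.292] rows>=50.3
  [-0.0, 0.0, 53.0, -0.000] rows>=1.3
```

View pics/w1.png

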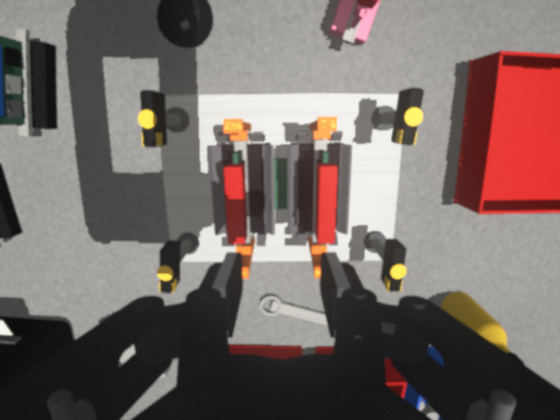

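The wrist view shows nut wings at (150,118), (411,115), (170,270) and (396,268), and red grips at (235,200) and (327,200). Averaging all three cameras gives the rack at (549.7, 38.8), yaw 2.0°. Now lever a near.

```bash
cat > rackpose.py <<'E'
RX,RY,RT=549.7,38.8,np.radians(2.0)
E
sed -i 's/w\[2\]+=6; d=w-c; t=c\[3\]/w[2]+=6; d=w-c; d[3]=(d[3]+np.pi)%(2*np.pi)-np.pi; t=c[3]/' g.py
cat >> g.py <<'E'
T=np.pi+RT
def lev(s,b,a,back=14,hov=None):
    """lever end s=-1 near,+1 far; bay +1 a / -1 b; angle a; grasp point 'back' mm below top"""
    L=np.hypot(18,81)-back; p=np.arctan2(18,81)+a
    x,y=rk(s*(48+L*np.sin(p)),b*40); return (x,y,28+L*np.cos(p) if hov is None else hov,T)
E
python3 - <<'E'
from g import *
plan(lev(-1,1,0,14,140),lev(-1,1,0),lev(-1,1,.22),lev(-1,1,.44),lev(-1,1,.67))
E
```

```text
t 2.20 pos [549.6  38.6 266.1] th -3.117 open 38.3 grip 0 F [-0.6 -0.9  0.2] q [-0.02 -0.01  1.61  0.    1.54 -1.62]
  [63.3, 39.5, 120.1, -0.011] rows>=3.4
  [-0.0, 0.0, 44.7, -0.000] rows>=1.1
  [14.3, -0.0, 4.9, -0.000] rows>=0.4
  [12.9, -0.0, 7.9, -0.000] rows>=0.4
  [11.3, 0.0, 11.1, -0.000] rows>=0.4
```

Request:
{"fn": "send_rows", "kwargs": {
  "targets": [45, 63, 39.5, 80, -0.01, 45, 63, 39.5, 120, -0.01, 45, 63, 39.5, 120, -0.01, 45, 63, 39.5, 120, -0.01, 45, 63, 39.5, 165, -0.01, 45, 63, 39.5, 165, -0.01, 45, 63, 39.5, 165, -0.01]
}}

```text
clock: 2.78
ee_pos: [0.4831, 0.0762, 0.099]
ee_rot: [-0.018, 1.0, -0.0, -0.003]
ft_force: [0.5, 0.7, -0.1]
opening: 0.0387
grasp_force: 0.0
```

Request:
{"fn": "send_rows", "kwargs": {
  "targets": [0, 0, 0, 0, 0, 0, 0, 0, 0, 0, 0, 0, 0, 0, 0, 0, 0, 0, 0, 0],
  "force": 30
}}

```text
clock: 3.12
ee_pos: [0.4876, 0.0762, 0.104]
ee_rot: [-0.019, 1.0, -0.0, 0.002]
ft_force: [-1.6, -1.8, 7.4]
opening: 0.0153
grasp_force: 31.6
```

```bash
python3 - <<'E'
from g import *
plan(lev(-1,1,0),lev(-1,1,.22),lev(-1,1,.44),lev(-1,1,.67))
E
```

```text
t 3.12 pos [487.6  76.2 104. ] th -3.104 open 15.3 grip 32 F [-1.6 -1.8  7.4] q [ 0.05 -0.03  1.94 -0.    1.23 -1.56]
  [2.2, 0.5, 2.6, 0.003] rows>=0.1
  [14.3, -0.0, 4.9, -0.000] rows>=0.4
  [12.9, -0.0, 7.9, -0.000] rows>=0.4
  [11.3, 0.0, 11.1, -0.000] rows>=0.4
```

Request:
{"fn": "send_rows", "kwargs": {
  "targets": [0, 8, 0, 4, 0, 0, 16, 0, 7, 0, 0, 23, 0, 11, 0, 0, 29, 0, 15, 0, 0, 35, 0, 20, 0, 0, 41, 0, 26, 0, 0, 43, 0, 28, 0, 0, 43, 0, 28, 0]
}}

```text
clock: 3.78
ee_pos: [0.4476, 0.0748, 0.0781]
ee_rot: [-0.019, 1.0, 0.0, 0.006]
ft_force: [4.6, -1.1, 13.3]
opening: 0.0156
grasp_force: 34.3
```

```bash
python3 - <<'E'
from g import *
plan(lev(-1,1,.67),lev(-1,1,.67,14,155),lev(1,1,0,14,155),lev(1,1,0),lev(1,1,.22),lev(1,1,.44),lev(1,1,.67))
E
```

```text
t 3.78 pos [447.6  74.8  78.1] th -3.104 open 15.6 grip 34 F [ 4.6 -1.1 13.3] q [ 0.05 -0.11  2.07 -0.    1.17 -1.56]
  [0.8, 0.5, 0.6, 0.003] rows>=0.0
  [-0.0, 0.0, -83.5, -0.000] rows>=2.0
  [-164.5, 0.0, -0.0, -0.000] rows>=3.9
  [-0.0, 0.0, 59.7, -0.000] rows>=1.4
  [-14.3, 0.0, 4.9, -0.000] rows>=0.4
  [-12.9, 0.0, 7.9, -0.000] rows>=0.4
  [-11.3, -0.0, 11.1, -0.000] rows>=0.4
```

Request:
{"fn": "send_rows", "kwargs": {
  "targets": [45, 0, 0, 0, 0, 45, 0, 0, 0, 0, 45, 0, 0, -40, 0, 45, 0, 0, -80, 0, 45, 0, 0, -100, 0, 45, -40, 0.5, -100, 0, 45, -80, 0.5, -100, 0, 45, -120, 0.5, -100, 0]
}}

```text
clock: 4.45
ee_pos: [0.5646, 0.0799, 0.1753]
ee_rot: [-0.019, 1.0, 0.0, 0.002]
ft_force: [0.0, -1.1, 0.9]
opening: 0.0386
grasp_force: 0.0
```

Request:
{"fn": "send_rows", "kwargs": {
  "targets": [45, -44, 0, 30, 0, 45, -44, 0, 60, 0, 45, -44, 0, 76, 0, 45, -44, 0, 76, 0, 0, -44, 0, 76, 0, 0, -44, 0, 76, 0, 0, -44, 0, 76, 0, 0, -44, 0, 76, 0]
}}

```text
clock: 5.12
ee_pos: [0.6067, 0.0806, 0.0987]
ee_rot: [-0.019, 1.0, -0.001, 0.001]
ft_force: [-0.1, -5.1, -7.9]
opening: 0.0156
grasp_force: 30.5
```

```bash
python3 - <<'E'
from g import *
plan(lev(1,1,0),lev(1,1,.22),lev(1,1,.44),lev(1,1,.67))
E
```

```text
t 5.12 pos [606.7  80.6  98.7] th -3.104 open 15.6 grip 31 F [-0.1 -5.1 -7.9] q [ 0.05  0.29  1.61 -0.    1.25 -1.56]
  [-4.5, 0.2, -2.6, 0.003] rows>=0.1
  [-14.3, 0.0, 4.9, -0.000] rows>=0.4
  [-12.9, 0.0, 7.9, -0.000] rows>=0.4
  [-11.3, -0.0, 11.1, -0.000] rows>=0.4
```

Request:
{"fn": "send_rows", "kwargs": {
  "targets": [0, -8, 0, 0, 0, 0, -16, 0, 2, 0, 0, -23, 0, 5, 0, 0, -30, 0, 9, 0, 0, -36, 0, 14, 0, 0, -42, 0, 20, 0, 0, -44, 0, 22, 0, 0, -44, 0, 22, 0]
}}

```text
clock: 5.78
ee_pos: [0.6498, 0.082, 0.078]
ee_rot: [-0.019, 1.0, -0.001, -0.001]
ft_force: [-11.6, -5.2, 6.1]
opening: 0.0152
grasp_force: 33.9
```

```bash
python3 - <<'E'
from g import *
plan(lev(1,1,.67),lev(1,1,.67,14,150),lev(1,-1,0,14,150),lev(1,-1,0),lev(1,-1,.22),lev(1,-1,.44),lev(1,-1,.67))
E
```

```text
t 5.78 pos [649.8  82.   78. ] th -3.104 open 15.2 grip 34 F [-11.6  -5.2   6.1] q [ 0.05  0.42  1.48 -0.    1.24 -1.56]
  [0.0, 0.3, 0.5, 0.003] rows>=0.0
  [-0.0, 0.0, -78.5, -0.000] rows>=1.9
  [38.6, -80.0, -0.0, -0.000] rows>=2.1
  [-0.0, 0.0, 54.7, -0.000] rows>=1.3
  [-14.3, 0.0, 4.9, -0.000] rows>=0.4
  [-12.9, 0.0, 7.9, -0.000] rows>=0.4
  [-11.3, -0.0, 11.1, -0.000] rows>=0.4
```

Request:
{"fn": "send_rows", "kwargs": {
  "targets": [45, 0, 0, 0, 0, 45, 0, 0, 0, 0, 45, 0, 0, -40, 0, 45, 0, 0, -78, 0, 45, 19, -40, -78, 0, 45, 38, -80, -78, 0, 45, 38, -80, -78, 0, 45, 38, -80, -60, 0]
}}

```text
clock: 6.45
ee_pos: [0.6182, -0.0009, 0.1415]
ee_rot: [-0.018, 1.0, -0.001, 0.005]
ft_force: [1.9, 0.7, -0.0]
opening: 0.0383
grasp_force: 0.0
```

Request:
{"fn": "send_rows", "kwargs": {
  "targets": [45, 0, 0, 18, 0, 45, 0, 0, 36, 0, 45, 0, 0, 37, 0, 0, 0, 0, 37, 0, 0, 0, 0, 37, 0, 0, 0, 0, 37, 0, 0, 0, 0, 37, 0]
}}

```text
clock: 7.03
ee_pos: [0.6163, 0.0009, 0.1]
ee_rot: [-0.019, 1.0, -0.001, 0.001]
ft_force: [-0.7, -5.0, -2.2]
opening: 0.0153
grasp_force: 31.6
```

Request:
{"fn": "send_rows", "kwargs": {
  "targets": [0, -8, 0, 2, 0, 0, -15, 0, 4, 0, 0, -22, 0, 8, 0, 0, -28, 0, 12, 0, 0, -34, 0, 17, 0, 0, -39, 0, 22, 0, 0, -40, 0, 24, 0, 0, -40, 0, 24, 0]
}}

```text
clock: 7.7
ee_pos: [0.6564, 0.0022, 0.0759]
ee_rot: [-0.019, 1.0, -0.001, 0.001]
ft_force: [-1.5, -4.4, 0.7]
opening: 0.0154
grasp_force: 31.5
```

```bash
python3 - <<'E'
from g import *
plan(lev(1,-1,.67),lev(1,-1,.67,14,175),lev(-1,-1,0,14,175),lev(-1,-1,0),lev(-1,-1,.22),lev(-1,-1,.44),lev(-1,-1,.67))
E
```

```text
t 7.70 pos [656.4   2.2  75.9] th -3.104 open 15.4 grip 31 F [-1.5 -4.4  0.7] q [-0.07  0.42  1.48 -0.    1.24 -1.68]
  [3.8, 0.3, -1.5, 0.003] rows>=0.1
  [-0.0, 0.0, -103.5, -0.000] rows>=2.5
  [164.5, -0.0, -0.0, -0.000] rows>=3.9
  [-0.0, 0.0, 79.7, -0.000] rows>=1.9
  [14.3, -0.0, 4.9, -0.000] rows>=0.4
  [12.9, -0.0, 7.9, -0.000] rows>=0.4
  [11.3, 0.0, 11.1, -0.000] rows>=0.4
```

Request:
{"fn": "send_rows", "kwargs": {
  "targets": [45, 0, 0, 0, 0, 45, 0, 0, 0, 0, 45, 0, 0, -40, 0, 45, 0, 0, -80, 0, 45, 4, 0, -103, 0, 45, 44, 0, -103, 0, 45, 84, 0, -103, 0, 45, 124, 0, -103, 0]
}}

```text
clock: 8.37
ee_pos: [0.5314, -0.0012, 0.1789]
ee_rot: [-0.019, 1.0, 0.0, 0.002]
ft_force: [0.8, 0.3, 0.5]
opening: 0.0381
grasp_force: 0.0
```

Request:
{"fn": "send_rows", "kwargs": {
  "targets": [45, 40, 0, 0, 0, 45, 44, 0, 30, 0, 45, 44, 0, 60, 0, 45, 44, 0, 79, 0, 0, 44, 0, 79, 0, 0, 44, 0, 79, 0, 0, 44, 0, 79, 0, 0, 44, 0, 79, 0]
}}

```text
clock: 9.03
ee_pos: [0.4875, -0.0037, 0.0986]
ee_rot: [-0.019, 1.0, -0.0, -0.0]
ft_force: [-0.4, -5.1, -11.1]
opening: 0.0153
grasp_force: 31.5
```

Request:
{"fn": "send_rows", "kwargs": {
  "targets": [0, 8, 0, 3, 0, 0, 16, 0, 6, 0, 0, 23, 0, 10, 0, 0, 29, 0, 14, 0, 0, 35, 0, 19, 0, 0, 40, 0, 25, 0, 0, 42, 0, 26, 0, 0, 42, 0, 26, 0]
}}

```text
clock: 9.7
ee_pos: [0.4499, -0.0052, 0.0759]
ee_rot: [-0.019, 1.0, -0.001, 0.005]
ft_force: [7.4, -1.8, -1.7]
opening: 0.0153
grasp_force: 33.3
```

```bash
python3 - <<'E'
from g import *
x,y=rk(0,-40)
plan(lev(-1,-1,.67),lev(-1,-1,.67,14,200),(x,y,200,T))
E
```

```text
t 9.70 pos [449.9  -5.2  75.9] th -3.104 open 15.3 grip 33 F [ 7.4 -1.8 -1.7] q [-0.13 -0.12  2.08  0.    1.17 -1.73]
  [0.2, 0.4, -1.6, 0.003] rows>=0.0
  [-0.0, 0.0, -128.5, -0.000] rows>=3.1
  [-101.5, 0.0, -0.0, -0.000] rows>=2.4
```

Release, retreat above the rack and check with the wrist camera.

Request:
{"fn": "send_rows", "kwargs": {
  "targets": [45, 0, 0, 0, 0, 45, 0, 0, 0, 0, 60, 0, 0, -40, 0, 70, 0, 0, -80, 0, 70, -40, 0, -120, 0, 70, -70, 0, -160, 0, 70, -100, 0, -160, 0, 70, -100, 0, -160, 0]
}}

```text
clock: 10.37
ee_pos: [0.5518, -0.0008, 0.2374]
ee_rot: [-0.019, 1.0, -0.0, 0.004]
ft_force: [0.5, -0.2, -0.6]
opening: 0.0592
grasp_force: 0.0
```

```bash
cat > wl.py <<'E'
from m import *; from g import *
import sys
def look(n):
    plan()
    for _ in range(1):
        c=manip.calibration('wrist'); p,d=manip.camera('wrist'); cv2.imwrite(f'pics/{n}.png',p[:,:,::-1]); np.savez(f'{n}.npz',p=p,d=d,c=c)
    X=cloud('wrist',d,c); s=seg(p)
    def rf(P): q=P[:2]*1000-np.array([RX,RY]); return np.round([np.cos(RT)*q[0]+np.sin(RT)*q[1],-np.sin(RT)*q[0]+np.cos(RT)*q[1],P[2]*1000],1)
    for k,a in (('red',(.10,.16,50)),('blue',(.10,.16,50)),('orange',(.03,.16,25)),('yellow',(.05,.13,20))):
        for q in comps(s[k],X,*a):
            P=q[2][q[2][:,2]>q[2][:,2].max()-.005]
            if abs(P.mean(0)-[RX/1e3,RY/1e3,.1]).max()<.16: print(k,q[0],q[1],'rackmm',rf(P.mean(0)),rect(P)[1:],'zmax %.3f'%q[2][:,2].max())
if __name__=='__main__': look(sys.argv[1])
E
python3 wl.py w2; python3 - <<'E'
from g import *
x,y=rk(0,-40)
plan((x,y,160,T),(x,y,117,T))
E
```

```text
t 10.37 pos [551.8  -0.8 237.4] th -3.103 open 59.2 grip 0 F [ 0.5 -0.2 -0.6] q [-0.09  0.    1.66  0.    1.47 -1.7 ]
red [279. 189.] 817 rackmm [-20.2 -41.7 128.3] (array([34.4, 14.8]), 2.7) zmax 0.130
red [381. 241.] 565 rackmm [ 20.2  37.  129. ] (array([42. , 13.2]), 2.2) zmax 0.131
red [279. 247.] 80 rackmm [ 25.4 -41.8 128.8] (array([ 8.2, 10.8]), 1.6) zmax 0.130
orange [372.  92.] 895 rackmm [-107.2   38.1   82.7] (array([15. ,  7.9]), 85.1) zmax 0.086
orange [280.  72.] 222 rackmm [-104.9  -41.4   85.6] (array([ 7.9, 13.5]), 3.1) zmax 0.088
orange [280. 100.] 550 rackmm [-98.6 -41.4  76.9] (array([ 4.5, 12.4]), 7.5) zmax 0.080
orange [351. 252.] 38 rackmm [71.  36.7 33.9] (array([7.3, 5. ]), 78.2) zmax 0.036
orange [280. 284.] 643 rackmm [ 31.2 -41.1 127.9] (array([0.7, 7.8]), 8.6) zmax 0.130
yellow [181. 113.] 278 rackmm [ -74.6 -119.1   97. ] (array([13.8, 14.2]), 1.1) zmax 0.099
yellow [475. 116.] 314 rackmm [-74.8 115.6  97. ] (array([15.3, 17.4]), 59.5) zmax 0.099
yellow [461. 137.] 47 rackmm [-57.8 108.1  93. ] (array([ 2.6, 11.5]), 83.1) zmax 0.095
yellow [448. 283.] 222 rackmm [ 75.1 115.8  96.8] (array([15.1, 17.7]), 69.8) zmax 0.099
yellow [437. 298.] 30 rackmm [ 92.4 109.4  93.1] (array([10. ,  2.3]), 8.2) zmax 0.095
t 10.42 pos [549.9  -0.8 235.6] th -3.103 open 59.8 grip 0 F [-1.3  0.4 -0.3] q [-0.09  0.    1.66  0.    1.47 -1.7 ]
  [-1.2, -0.5, 69.6, 0.004] rows>=1.7
  [-0.0, 0.0, 43.0, -0.000] rows>=1.0
```

View pics/w2.png

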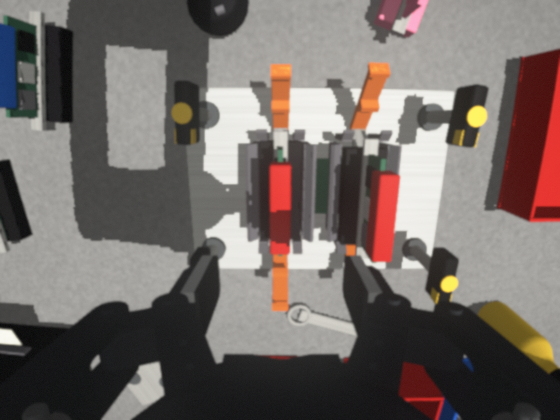

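Both boards are raised to z ≈ 130 (grips at (280,205) and (383,215)) and all four levers are out. Next I'll take out the board in bay b.

Request:
{"fn": "send_rows", "kwargs": {
  "targets": [70, -1, -1, 35, 0, 70, -1, -1, 70, 0, 70, -1, -1, 95, 0, 70, -1, -1, 112, 0, 70, -1, -1, 112, 0, 0, -1, -1, 112, 0, 0, -1, -1, 112, 0, 0, -1, -1, 112, 0],
  "force": 50
}}

```text
clock: 11.08
ee_pos: [0.5478, -0.002, 0.1225]
ee_rot: [-0.019, 1.0, -0.0, 0.002]
ft_force: [0.0, 0.3, 0.7]
opening: 0.0242
grasp_force: 0.0
```

Request:
{"fn": "send_rows", "kwargs": {
  "targets": [0, 0, 0, 0, 0, 0, 0, 0, 0, 0, 0, 0, 0, 0, 0, 0, 0, 0, -10, 0, 0, 0, 0, -20, 0, 0, 0, 0, -30, 0, 0, 0, 0, -40, 0, 0, 0, 0, -50, 0]
}}

```text
clock: 11.75
ee_pos: [0.5465, -0.0019, 0.1715]
ee_rot: [-0.019, 1.0, -0.0, -0.0]
ft_force: [0.7, 0.2, -2.5]
opening: 0.0151
grasp_force: 49.2
```

```bash
sed -i 's/38.8/38.3/' rackpose.py; cat >> g.py <<'E'
def bn(x,y,b=(481,357.5,np.radians(2.3))): c,s=np.cos(b[2]),np.sin(b[2]); return b[0]+c*x-s*y,b[1]+s*x+c*y
E
python3 - <<'E'
from g import *
x,y=rk(0,-40); u,v=bn(0,48)
plan((x,y,225,T),(u,v,225,T),(u,v,86,T))
E
```

```text
t 11.75 pos [546.5  -1.9 171.5] th -3.103 open 15.1 grip 49 F [ 0.7  0.2 -2.5] q [-0.1   0.04  1.74 -0.    1.36 -1.71]
  [-4.6, 0.1, -59.5, 0.003] rows>=1.4
  [57.8, 409.4, -0.0, -0.000] rows>=9.9
  [-0.0, 0.0, 139.0, -0.000] rows>=3.3
```

Request:
{"fn": "send_rows", "kwargs": {
  "targets": [0, 0, 0, -40, 0, 0, 0, 40, -55, 0, 0, 8, 80, -55, 0, 0, 16, 120, -55, 0, 0, 24, 160, -55, 0, 0, 32, 200, -55, 0, 0, 38, 240, -55, 0, 0, 44, 280, -55, 0]
}}

```text
clock: 12.42
ee_pos: [0.4911, 0.278, 0.2263]
ee_rot: [-0.019, 1.0, 0.0, 0.0]
ft_force: [0.5, -0.5, -2.6]
opening: 0.0152
grasp_force: 49.6
```

Request:
{"fn": "send_rows", "kwargs": {
  "targets": [0, 5, 40, 0, 0, 0, 10, 80, 0, 0, 0, 10, 110, 0, 0, 0, 10, 129, 0, 0, 0, 10, 129, 20, 0, 0, 10, 129, 50, 0, 0, 10, 129, 80, 0, 0, 10, 129, 95, 0]
}}

```text
clock: 13.08
ee_pos: [0.4752, 0.4038, 0.1266]
ee_rot: [-0.019, 1.0, -0.001, -0.002]
ft_force: [-1.3, -1.3, -4.2]
opening: 0.015
grasp_force: 49.6
```

```bash
python3 - <<'E'
from g import *
u,v=bn(0,48)
plan((u,v,130,T),(u,v,84,T))
from m import *
p,d=manip.camera('side'); X=cloud('side',d); cv2.imwrite('pics/s1.png',p[:,:,::-1])
s=seg(p)
for q in comps(s['red'],X,.02,.2,15,(.3,.7,-.1,.5)): print(q[0],q[1],np.round(np.median(q[2],0),3),rect(q[2]),q[2][:,2].max())
E
```

```text
t 13.08 pos [475.2 403.8 126.6] th -3.103 open 15.0 grip 50 F [-1.3 -1.3 -4.2] q [ 0.62  0.29  1.55 -0.    1.31 -0.99]
  [-4.0, 1.5, -9.4, 0.004] rows>=0.2
  [-0.0, 0.0, 46.0, -0.000] rows>=1.1
[315. 293.] 169 [0.335 0.124 0.085] (array([338.2, 121.9]), array([16.2, 66.7]), 75.0) 0.09105998206407599
[215. 351.] 1219 [0.441 0.388 0.042] (array([479.1, 357.3]), array([172.8, 201.3]), 2.3) 0.059209264148632194
[201. 344.] 130 [0.45  0.405 0.13 ] (array([455.4, 404.4]), array([36. , 16.8]), 2.1) 0.13655535410366934
```

Request:
{"fn": "send_rows", "kwargs": {
  "targets": [0, -4, 1, 15, 0, 0, -4, 1, 30, 0, 0, -4, 1, 38, 0, 0, -4, 1, 42, 0, 0, -4, 1, 43, 0, 0, -4, 1, 43, 0, 60, -4, 1, 43, 0, 60, -4, 1, 43, 0]
}}

```text
clock: 13.8
ee_pos: [0.482, 0.4066, 0.0891]
ee_rot: [-0.019, 1.0, 0.001, 0.001]
ft_force: [0.1, 0.0, -0.0]
opening: 0.0388
grasp_force: 0.0
```

Request:
{"fn": "send_rows", "kwargs": {
  "targets": [60, 0, 0, 0, 0, 60, 0, 0, 0, 0, 60, 0, 0, -20, 0, 60, 0, 0, -50, 0, 60, 0, 0, -90, 0, 60, 0, -40, -110, 0, 60, 0, -80, -110, 0, 60, 0, -120, -110, 0]
}}

```text
clock: 14.47
ee_pos: [0.4868, 0.286, 0.2006]
ee_rot: [-0.02, 1.0, 0.001, 0.003]
ft_force: [0.8, -0.0, 0.7]
opening: 0.0515
grasp_force: 0.0
```

```bash
python3 - <<'E'
from g import *
u,v=bn(0,48); x,y=rk(0,40)
plan((x,y,170,T),(x,y,116,T))
from m import *
p,d=manip.camera('side'); X=cloud('side',d); cv2.imwrite('pics/s2.png',p[:,:,::-1])
s=seg(p)
for q in comps(s['red'],X,.062,.2,15,(.3,.7,-.1,.5)): print(q[0],q[1],np.round(np.median(q[2],0),3),rect(q[2]),q[2][:,2].max())
E
```

```text
t 14.47 pos [486.8 286.  200.6] th -3.101 open 51.5 grip 0 F [ 0.8 -0.   0.7] q [ 0.44  0.06  1.66 -0.    1.41 -1.17]
  [-53.1, -210.0, 24.6, 0.005] rows>=5.2
  [-0.0, 0.0, 54.0, -0.000] rows>=1.3
[255. 235.] 186 [0.547 0.085 0.127] (array([548.7,  81. ]), array([66.4, 16.7]), 4.5) 0.13434626961588192
[315. 293.] 184 [0.334 0.125 0.085] (array([338.8, 121.3]), array([17.3, 69. ]), 72.7) 0.09075427709076536
[194. 348.] 254 [0.476 0.41  0.089] (array([480.3, 407.8]), array([69.3, 17.4]), 1.5) 0.09510483856553616
```

Request:
{"fn": "send_rows", "kwargs": {
  "targets": [70, -10, -40, 0, 0, 70, -20, -80, 0, 0, 70, -30, -120, 0, 0, 70, -40, -160, 10, 0, 70, -53, -200, 20, 0, 70, -53, -210, 30, 0, 70, -53, -210, 40, 0, 70, -53, -210, 40, 0]
}}

```text
clock: 15.18
ee_pos: [0.5451, 0.0777, 0.1548]
ee_rot: [-0.018, 1.0, 0.0, -0.002]
ft_force: [-1.1, -0.0, -0.9]
opening: 0.0599
grasp_force: 0.0
```

```bash
python3 - <<'E'
from g import *
x,y=rk(0,40)
plan((x,y,118,T))
E
```

```text
t 15.18 pos [545.1  77.7 154.8] th -3.106 open 59.9 grip 0 F [-1.1 -0.  -0.9] q [ 0.05  0.07  1.74  0.    1.33 -1.56]
  [-3.2, 0.5, 30.8, 0.001] rows>=0.7
```

Request:
{"fn": "send_rows", "kwargs": {
  "targets": [70, -3, 0.5, 15, 0, 70, -3, 0.5, 31, 0, 70, -3, 0.5, 31, 0, 0, -3, 0.5, 31, 0, 0, -3, 0.5, 31, 0, 0, -3, 0.5, 31, 0, 0, -3, 0.5, 31, 0, 0, -3, 0.5, 31, 0]
}}

```text
clock: 15.85
ee_pos: [0.5503, 0.0791, 0.1277]
ee_rot: [-0.019, 1.0, 0.0, 0.001]
ft_force: [-1.2, 2.1, 4.3]
opening: 0.0154
grasp_force: 52.1
```

Request:
{"fn": "send_rows", "kwargs": {
  "targets": [0, 0, 0, 0, 0, 0, 0, 0, -10, 0, 0, 0, 0, -20, 0, 0, 0, 0, -30, 0, 0, 0, 0, -50, 0, 0, 0, 0, -75, 0, 0, 0, 0, -105, 0, 0, 0, 0, -105, 0]
}}

```text
clock: 16.52
ee_pos: [0.5526, 0.0789, 0.2394]
ee_rot: [-0.019, 1.0, 0.0, 0.005]
ft_force: [1.0, -0.1, -0.1]
opening: 0.0152
grasp_force: 51.2
```

```bash
python3 - <<'E'
from g import *
u,v=bn(0,-48)
plan((u,v,225,T),(u,v,125,T),(u,v,84,T))
E
```

```text
t 16.52 pos [552.6  78.9 239.4] th -3.103 open 15.2 grip 51 F [ 1.  -0.1 -0.1] q [ 0.05  0.02  1.64  0.    1.48 -1.56]
  [60.9, 233.1, 8.4, 0.003] rows>=5.8
  [-0.0, 0.0, 100.0, -0.000] rows>=2.4
  [-0.0, 0.0, 41.0, -0.000] rows>=1.0
```

Request:
{"fn": "send_rows", "kwargs": {
  "targets": [0, 10, 40, 0, 0, 0, 20, 80, 0, 0, 0, 30, 120, 0, 0, 0, 40, 155, 0, 0, 0, 50, 190, 0, 0, 0, 60, 220, 30, 0, 0, 60, 233, 70, 0, 0, 60, 233, 108, 0]
}}

```text
clock: 17.18
ee_pos: [0.4809, 0.3133, 0.1244]
ee_rot: [-0.021, 1.0, 0.002, 0.002]
ft_force: [1.4, -1.1, -4.1]
opening: 0.0154
grasp_force: 51.1
```

Request:
{"fn": "send_rows", "kwargs": {
  "targets": [0, 0, 0, 0, 0, 0, 0, 0, 0, 0]
}}

```text
clock: 17.35
ee_pos: [0.4784, 0.3083, 0.1208]
ee_rot: [-0.019, 1.0, -0.002, -0.003]
ft_force: [-0.6, -0.4, -2.2]
opening: 0.0151
grasp_force: 51.1
```

```bash
python3 - <<'E'
from g import *
u,v=bn(0,-48)
plan((u,v,86,T))
E
```

```text
t 17.35 pos [478.4 308.3 120.8] th -3.103 open 15.1 grip 51 F [-0.6 -0.4 -2.2] q [ 0.48  0.16  1.71 -0.    1.28 -1.13]
  [-4.6, 1.1, 28.8, 0.004] rows>=0.7
```

Request:
{"fn": "send_rows", "kwargs": {
  "targets": [0, -4, 1, 10, 0, 0, -4, 1, 20, 0, 0, -4, 1, 26, 0, 0, -4, 1, 29, 0, 0, -4, 1, 30, 0, 60, -4, 1, 30, 0, 60, -4, 1, 30, 0, 60, -4, 1, 30, 0]
}}

```text
clock: 18.02
ee_pos: [0.4854, 0.3108, 0.0944]
ee_rot: [-0.019, 1.0, 0.0, 0.001]
ft_force: [-0.2, -0.1, 0.1]
opening: 0.0505
grasp_force: 0.0
```

Request:
{"fn": "send_rows", "kwargs": {
  "targets": [60, 0, 0, 0, 0, 60, 0, 0, -20, 0, 60, 0, 0, -55, 0, 60, 0, 0, -95, 0, 60, 0, 0, -130, 0, 60, 0, 0, -130, 0]
}}

```text
clock: 18.52
ee_pos: [0.4883, 0.3125, 0.2334]
ee_rot: [-0.019, 1.0, 0.003, 0.006]
ft_force: [0.8, 0.2, 1.3]
opening: 0.0513
grasp_force: 0.0
```

```bash
cat > both.py <<'E'
from m import *; from g import *
import sys
def both(tag,cols):
  for n in ('scene','side'):
    p,d=manip.camera(n); X=cloud(n,d); cv2.imwrite(f'pics/{n}{tag}.png',p[:,:,::-1]); s=seg(p)
    for k,lo,lim in cols:
      for q in comps(s[k],X,lo,.2,15,lim): print(n,k,q[0],q[1],np.round(np.median(q[2],0),3),rect(q[2]),'%.3f'%q[2][:,2].max())
if __name__=='__main__': both(sys.argv[1],(('red',.062,(.3,.7,-.1,.5)),('blue',.05,(.2,.75,-.6,.2))))
E
python3 - <<'E'
from both import *
both('a',(('red',.062,(.3,.7,-.1,.5)),('blue',.05,(.2,.75,-.6,.2))))
plan((441,-248,240,np.pi-.1))
E
```

```text
scene red [362. 120.] 121 [0.486 0.402 0.086] (array([484.2, 405. ]), array([74.9, 16.4]), 0.5) 0.096
scene red [346. 133.] 150 [0.49  0.306 0.089] (array([489., 310.]), array([69.9, 19.1]), 2.2) 0.098
scene red [272. 145.] 82 [0.348 0.114 0.084] (array([345.3, 116. ]), array([13.2, 62.7]), 75.5) 0.091
scene blue [205. 227.] 121 [ 0.451 -0.252  0.087] (array([ 444.6, -250.8]), array([13.1, 67.8]), 83.8) 0.092
scene blue [216. 274.] 125 [ 0.585 -0.335  0.087] (array([ 584.7, -334.4]), array([65.8, 14.3]), 7.6) 0.091
side red [315. 293.] 182 [0.337 0.125 0.085] (array([338.5, 122.1]), array([15.7, 68.7]), 73.8) 0.091
side red [220. 318.] 241 [0.479 0.314 0.089] (array([482.5, 311.4]), array([68.8, 17.3]), 2.8) 0.094
side red [194. 348.] 252 [0.476 0.409 0.09 ] (array([480.2, 407.7]), array([67.6, 17.6]), 2.0) 0.096
side blue [356. 195.] 86 [ 0.42  -0.243  0.076] (array([ 430.8, -242. ]), array([54.1, 19.6]), 7.5) 0.089
t 18.62 pos [486.1 311.3 226.4] th -3.103 open 51.0 grip 0 F [-0.4  0.5 -1.2] q [ 0.48  0.08  1.6  -0.    1.46 -1.13]
  [66.5, -557.1, -19.6, 0.138] rows>=13.5
```

Both old boards stand upright in the bin, and the two blue boards haven't been moved. Next I'll fetch the first blue board, at about (442.7, -248.5) mm.

Request:
{"fn": "send_rows", "kwargs": {
  "targets": [70, 5, -40, 0, 0, 70, 10, -80, 0, 0, 70, 15, -120, 0, 0, 70, 20, -160, 0, 0.1, 70, 24, -200, 0, 0.1, 70, 28, -240, 0, 0.1, 70, 32, -280, 0, 0.13, 70, 36, -320, 0, 0.13]
}}

```text
clock: 19.28
ee_pos: [0.4595, -0.0123, 0.2216]
ee_rot: [0.047, 0.999, 0.0, -0.001]
ft_force: [0.9, -1.1, -0.5]
opening: 0.0594
grasp_force: 0.0
```

Request:
{"fn": "send_rows", "kwargs": {
  "targets": [70, -5, -40, 0, 0, 70, -5, -80, 0, 0, 70, -5, -120, 0, 0, 70, -5, -160, 20, 0, 70, -5, -190, 40, 0, 70, -5, -220, 70, 0, 70, -5, -237, 90, 0, 70, -5, -237, 100, 0]
}}

```text
clock: 19.95
ee_pos: [0.4409, -0.2487, 0.1183]
ee_rot: [0.048, 0.999, 0.001, -0.003]
ft_force: [0.9, 0.5, -1.3]
opening: 0.0599
grasp_force: 0.0
```

```bash
python3 - <<'E'
from both import *
plan((442.7,-248.5,76,np.pi-.10))
c=manip.calibration('wrist'); p,d=manip.camera('wrist'); X=cloud('wrist',d,c); cv2.imwrite('pics/w3.png',p[:,:,::-1])
for q in comps(seg(p)['blue'],X,.05,.12,50): print(q[0],q[1],np.round(np.median(q[2],0),3),rect(q[2][q[2][:,2]>q[2][:,2].max()-.007]))
E
```

```text
t 19.95 pos [ 440.9 -248.7  118.3] th 3.046 open 59.9 grip 0 F [ 0.9  0.5 -1.3] q [-0.61 -0.    1.89 -0.    1.26 -2.09]
  [-1.8, 0.4, 36.3, 0.005] rows>=0.9
[276. 250.] 3554 [ 0.433 -0.251  0.087] (array([ 439.9, -251.8]), array([15.5, 68.9]), 83.6)
```

Request:
{"fn": "send_rows", "kwargs": {
  "targets": [70, -1, 0, 15, 0, 70, -1, 0, 28, 0, 70, -1, 0, 36, 0, 70, -1, 0, 36, 0, 0, -1, 0, 36, 0, 0, -1, 0, 36, 0, 0, -1, 0, 36, 0, 0, -1, 0, 36, 0]
}}

```text
clock: 20.67
ee_pos: [0.4458, -0.2476, 0.0884]
ee_rot: [0.046, 0.999, -0.001, 0.001]
ft_force: [1.4, 2.8, -3.7]
opening: 0.0148
grasp_force: 51.7
```

Request:
{"fn": "send_rows", "kwargs": {
  "targets": [0, 0, 0, 0, 0, 0, 0, 0, 0, 0, 0, 0, 0, -25, 0, 0, 0, 0, -60, 0, 0, 0, 0, -100, 0, 0, 0, 0, -140, 0, 0, 0, 0, -140, 0, 0, 0, 0, -140, 0]
}}

```text
clock: 21.33
ee_pos: [0.4465, -0.2481, 0.2302]
ee_rot: [0.046, 0.999, -0.001, 0.002]
ft_force: [-0.1, 0.7, -5.2]
opening: 0.0151
grasp_force: 52.0
```

```bash
python3 - <<'E'
from both import *
x,y=rk(0,40)
plan((x,y,215,T),(x,y,155,T))
p,d=manip.camera('side'); X=cloud('side',d); cv2.imwrite('pics/s3.png',p[:,:,::-1])
p2,d2=manip.camera('scene'); X2=cloud('scene',d2); cv2.imwrite('pics/sc3.png',p2[:,:,::-1])
for n,P,XX in (('side',p,X),('scene',p2,X2)):
  for q in comps(seg(P)['blue'],XX,.05,.3,10,(.2,.75,-.6,.2)): print(n,q[0],q[1],np.round(np.median(q[2],0),3),rect(q[2]),q[2][:,2].max())
plan()
E
```

```text
t 21.33 pos [ 446.5 -248.1  230.2] th 3.050 open 15.1 grip 52 F [-0.1  0.7 -5.2] q [-0.61 -0.1   1.77  0.    1.47 -2.09]
  [-71.4, 334.4, 9.2, -0.127] rows>=8.2
  [-0.0, 0.0, 60.0, -0.000] rows>=1.4
side [346. 153.] 16 [ 0.467 -0.242  0.215] (array([ 460.3, -230.3]), array([ 7.9, 43.5]), 33.2) 0.2505816415606918
side [362. 157.] 101 [ 0.421 -0.239  0.225] (array([ 421.7, -242.9]), array([19.2, 36.5]), 79.4) 0.23129924752920242
side [326. 160.] 157 [ 0.578 -0.33   0.079] (array([ 580.8, -331.5]), array([68. , 19.5]), 5.7) 0.09202250106558085
scene [202. 191.] 60 [ 0.466 -0.248  0.226] (array([ 458.4, -247. ]), array([11.7, 39. ]), 79.4) 0.22973613166352386
scene [215. 274.] 140 [ 0.583 -0.336  0.087] (array([ 583.8, -334.6]), array([67.3, 14.3]), 6.2) 0.09150136010156253
t 21.43 pos [ 444.4 -246.7  225.7] th 3.050 open 15.1 grip 52 F [ 0.   0.1 -3.1] q [-0.61 -0.1   1.78  0.    1.47 -2.09]
```

Request:
{"fn": "send_rows", "kwargs": {
  "targets": [0, -9, 41, 0, 0, 0, -18, 82, 0, -0.03, 0, -27, 123, 0, -0.06, 0, -36, 164, 0, -0.09, 0, -45, 205, 0, -0.12, 0, -54, 246, 0, -0.13, 0, -63, 285, 0, -0.13, 0, -70, 318, 0, -0.13]
}}

```text
clock: 22.1
ee_pos: [0.5427, 0.066, 0.224]
ee_rot: [-0.02, 1.0, 0.0, -0.002]
ft_force: [1.8, -0.9, -4.2]
opening: 0.0145
grasp_force: 52.0
```

Request:
{"fn": "send_rows", "kwargs": {
  "targets": [0, 0, 15, 10, 0, 0, 0, 16, 25, 0, 0, 0, 16, 30, 0, 0, 0, 16, 30, 0, 0, 0, 16, 30, 0, 0, 0, 16, 30, 0]
}}

```text
clock: 22.6
ee_pos: [0.5433, 0.0782, 0.1972]
ee_rot: [-0.019, 1.0, -0.0, -0.0]
ft_force: [-0.8, 0.0, -4.2]
opening: 0.0152
grasp_force: 51.7
```

```bash
cat > held.py <<'E'
from both import *
def held():
    x,y=rk(0,0)
    C,o=cur(); t=C[3]; ux=np.array([np.cos(t),np.sin(t)]); uy=np.array([np.sin(t),-np.cos(t)])
    for n in ('scene','side','wrist'):
        cal=manip.calibration(n); p,d=manip.camera(n); X=cloud(n,d,cal); cv2.imwrite(f'pics/{n}_h{int(o["clock"]*100)}.png',p[:,:,::-1]); np.savez(f'h_{n}.npz',p=p,d=d)
        m=seg(p)['blue']; P=X[m]*1000; z0=C[2]
        r=np.c_[(P[:,:2]-C[:2])@ux,(P[:,:2]-C[:2])@uy,P[:,2]-z0]
        r=r[(abs(r)<60).all(1)&(abs(r[:,1])<15)]
        if len(r)>10: print(n,len(r),'tool-x pct',np.round(np.percentile(r[:,0],[1,5,50,95,99]),1),'y',np.round(np.percentile(r[:,1],[3,50,97]),1),'z',np.round(np.percentile(r[:,2],[3,97]),1))
if __name__=='__main__':
    held(); x,y=rk(0,40); plan((x,y,150,T))
E
python3 held.py
```

```text
scene 89 tool-x pct [-31.8 -31.3 -18.4  34.3  39.7] y [-7.6 -3.6  6.4] z [-20.8   2. ]
side 129 tool-x pct [-14.3   8.5  26.9  39.3  40.1] y [-5.   5.2  9.8] z [-23.4   2.3]
wrist 5523 tool-x pct [-28.1 -24.2  11.1  38.   39.1] y [-7.9 -0.8  6.2] z [-2.4  0.8]
t 22.75 pos [543.9  78.4 198.2] th -3.105 open 15.5 grip 52 F [ 0.8  0.5 -3.7] q [ 0.05  0.03  1.7  -0.    1.41 -1.56]
  [-4.4, -0.2, 42.2, 0.002] rows>=1.0
```

Request:
{"fn": "send_rows", "kwargs": {
  "targets": [0, -4, 0.5, 10, 0, 0, -8.4, 0.5, 25, 0, 0, -8.4, 0.5, 40, 0, 0, -8.4, 0.5, 46, 0, 0, -8.4, 0.5, 46, 0, 0, -8.4, 0.5, 46, 0, 0, -8.4, 0.5, 46, 0, 0, -8.4, 0.5, 46, 0]
}}

```text
clock: 23.42
ee_pos: [0.5525, 0.0799, 0.1525]
ee_rot: [-0.019, 1.0, 0.0, 0.001]
ft_force: [-0.1, -0.2, -4.3]
opening: 0.0155
grasp_force: 51.7
```

```bash
python3 - <<'E'
from g import *
x,y=rk(4,40); plan((x,y,123,T))
E
```

```text
t 23.42 pos [552.5  79.9 152.5] th -3.103 open 15.5 grip 52 F [-0.1 -0.2 -4.3] q [ 0.05  0.09  1.72 -0.    1.32 -1.56]
  [0.3, -1.4, 23.5, 0.003] rows>=0.6
```

Request:
{"fn": "send_rows", "kwargs": {
  "targets": [0, 0, -1.2, 0, 0, 0, 0, -1.2, 5, 0, 0, 0, -1.2, 9, 0, 0, 0, -1.2, 13, 0, 0, 0, -1.2, 16, 0, 0, 0, -1.2, 18, 0, 0, 0, -1.2, 20, 0, 0, 0, -1.2, 20, 0]
}}

```text
clock: 24.08
ee_pos: [0.5515, 0.0786, 0.1307]
ee_rot: [-0.019, 1.0, -0.0, -0.0]
ft_force: [0.7, -0.1, -4.3]
opening: 0.0154
grasp_force: 51.8
```

```bash
python3 - <<'E'
from g import *
x,y=rk(4,40); plan((x,y,123,T))
E
```

```text
t 24.08 pos [551.5  78.6 130.7] th -3.103 open 15.4 grip 52 F [ 0.7 -0.1 -4.3] q [ 0.05  0.11  1.74  0.    1.29 -1.56]
  [-0.8, -0.2, 1.7, 0.003] rows>=0.0
```

Entered freely with no side force. Lower the last bit, release, retreat.

Request:
{"fn": "send_rows", "kwargs": {
  "targets": [0, 0, 0, 2, 0, 0, 0, 0, 3, 0, 0, 0, 0, 3, 0, 60, 0, 0, 3, 0, 60, 0, 0, 3, 0, 60, 0, 0, 3, 0, 60, 0, 0, -20, 0, 60, 0, 0, -50, 0]
}}

```text
clock: 24.75
ee_pos: [0.5496, 0.0785, 0.1785]
ee_rot: [-0.019, 1.0, -0.0, -0.003]
ft_force: [-0.4, 0.4, -0.2]
opening: 0.0513
grasp_force: 0.0
```

Request:
{"fn": "send_rows", "kwargs": {
  "targets": [60, 0, 0, -30, 0, 60, 0, 0, -60, 0, 60, 0, 0, -60, 0, 60, 0, 0, -60, 0]
}}

```text
clock: 25.08
ee_pos: [0.5534, 0.0787, 0.2442]
ee_rot: [-0.019, 1.0, 0.0, 0.003]
ft_force: [-0.7, -0.1, -0.1]
opening: 0.0512
grasp_force: 0.0
```

```bash
python3 wl.py w4; python3 - <<'E'
from both import *
both('b',(('blue',.05,(.2,.75,-.6,.2)),))
plan((582.5,-333,230,np.pi+.12),(582.5,-333,110,np.pi+.12))
E
```

```text
t 25.08 pos [553.4  78.7 244.2] th -3.103 open 51.2 grip 0 F [-0.7 -0.1 -0.1] q [ 0.05  0.02  1.63  0.    1.49 -1.56]
blue [279. 186.] 1052 rackmm [-16.8  38.  128.7] (array([40.4, 15.3]), 2.6) zmax 0.132
blue [279. 244.] 123 rackmm [ 29.4  37.7 128.9] (array([14. ,  7.4]), 81.0) zmax 0.130
orange [281.  87.] 812 rackmm [-107.2   39.3   82.6] (array([ 8. , 13.2]), 2.4) zmax 0.085
orange [194.  91.] 709 rackmm [-104.9  -39.4   85.7] (array([ 7.8, 14.9]), 4.1) zmax 0.089
orange [207. 251.] 188 rackmm [ 78.6 -44.1  59.2] (array([1.9, 8.3]), 13.0) zmax 0.061
orange [280. 279.] 571 rackmm [106.9  39.   82.7] (array([12.4,  7. ]), 88.8) zmax 0.085
yellow [ 89. 110.] 340 rackmm [ -74.6 -118.5   96.7] (array([16.9, 16.3]), 0.8) zmax 0.099
yellow [372. 107.] 48 rackmm [-76.2 112.8  96.9] (array([ 9.8, 16.8]), 67.1) zmax 0.100
yellow [104. 132.] 119 rackmm [ -56.1 -112.9   92.5] (array([ 2.1, 11.7]), 87.3) zmax 0.095
yellow [ 86. 132.] 20 rackmm [ -56.4 -125.8   93.7] (array([ 3.1, 10.2]), 83.8) zmax 0.095
yellow [115. 276.] 183 rackmm [  76.3 -118.    96.7] (array([14. , 18.2]), 64.8) zmax 0.099
yellow [125. 288.] 59 rackmm [  92.7 -113.8   92.4] (array([ 2. , 10.9]), 79.3) zmax 0.094
scene blue [315. 170.] 180 [0.55  0.074 0.125] (array([548. ,  76.2]), array([72.6, 16.6]), 1.9) 0.133
scene blue [216. 274.] 125 [ 0.584 -0.336  0.087] (array([ 585., -335.]), array([65.5, 13.7]), 7.3) 0.092
side blue [326. 160.] 158 [ 0.578 -0.329  0.081] (array([ 581.3, -330.7]), array([69.8, 17.8]), 5.9) 0.091
side blue [257. 236.] 227 [0.541 0.084 0.126] (array([545.3,  79.3]), array([68. , 18.6]), 3.1) 0.134
t 25.23 pos [551.1  78.6 239.8] th -3.103 open 51.2 grip 0 F [-0.7  0.1 -0.2] q [ 0.05  0.02  1.63  0.    1.49 -1.56]
  [-15.6, -412.5, 3.8, -0.082] rows>=9.9
  [-0.0, 0.0, 120.0, -0.000] rows>=2.9
```

View pics/w4.png

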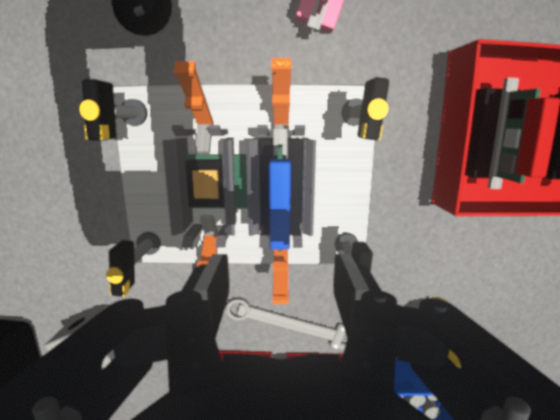

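Request:
{"fn": "send_rows", "kwargs": {
  "targets": [70, 0, -40, 0, 0, 70, 0, -80, 0, 0, 70, -4, -120, 0, -0.08, 70, -8, -160, 0, -0.08, 70, -12, -200, 0, -0.08, 70, -15, -240, 0, -0.08, 70, -15, -280, 0, -0.08, 70, -15, -320, 0, -0.08]
}}

```text
clock: 25.9
ee_pos: [0.5781, -0.2422, 0.2391]
ee_rot: [-0.059, 0.998, 0.001, -0.001]
ft_force: [0.7, 0.3, 0.0]
opening: 0.0599
grasp_force: 0.0
```

Request:
{"fn": "send_rows", "kwargs": {
  "targets": [70, 6, -35, 10, 0, 70, 8, -65, 30, 0, 70, 8, -85, 60, 0, 70, 8, -91, 90, 0, 70, 8, -91, 115, 0, 70, 8, -91, 120, 0, 70, 8, -91, 120, 0, 70, 8, -91, 120, 0]
}}

```text
clock: 26.57
ee_pos: [0.5817, -0.3314, 0.1213]
ee_rot: [-0.059, 0.998, 0.0, -0.0]
ft_force: [0.6, -0.7, 1.2]
opening: 0.0594
grasp_force: 0.0
```

```bash
python3 - <<'E'
from both import *
plan((583,-333,80,np.pi+.12))
c=manip.calibration('wrist'); p,d=manip.camera('wrist'); X=cloud('wrist',d,c); cv2.imwrite('pics/w5.png',p[:,:,::-1])
for q in comps(seg(p)['blue'],X,.05,.12,50): print(q[0],q[1],np.round(np.median(q[2],0),3),rect(q[2][q[2][:,2]>q[2][:,2].max()-.007]))
E
```

```text
t 26.57 pos [ 581.7 -331.4  121.3] th -3.023 open 59.4 grip 0 F [ 0.6 -0.7  1.2] q [-0.59  0.41  1.41  0.    1.32 -2.28]
  [-1.1, -1.7, 35.3, -0.001] rows>=0.8
[273. 250.] 3536 [ 0.576 -0.337  0.087] (array([ 581.8, -336.8]), array([69.1, 15.4]), 7.3)
```

Request:
{"fn": "send_rows", "kwargs": {
  "targets": [70, -1, -2.5, 12, 0, 70, -1, -2.5, 24, 0, 70, -1, -2.5, 34, 0, 70, -1, -2.5, 36, 0, 0, -1, -2.5, 36, 0, 0, -1, -2.5, 36, 0, 0, -1, -2.5, 36, 0, 0, -1, -2.5, 36, 0]
}}

```text
clock: 27.28
ee_pos: [0.5835, -0.3346, 0.0861]
ee_rot: [-0.059, 0.998, -0.0, 0.0]
ft_force: [0.3, 0.6, -1.0]
opening: 0.0153
grasp_force: 53.5
```

Request:
{"fn": "send_rows", "kwargs": {
  "targets": [0, 0, 0, 0, 0, 0, 0, 0, 0, 0, 0, 0, 0, -25, 0, 0, 0, 0, -60, 0, 0, 0, 0, -100, 0, 0, 0, 0, -140, 0, 0, 0, 0, -140, 0, 0, 0, 0, -140, 0]
}}

```text
clock: 27.95
ee_pos: [0.5848, -0.3354, 0.2299]
ee_rot: [-0.059, 0.998, -0.002, 0.003]
ft_force: [0.4, -0.2, -3.5]
opening: 0.0151
grasp_force: 53.5
```

```bash
python3 - <<'E'
from g import *
x,y=rk(3,-40); plan((x,y,215,T),(x,y,185,T))
E
```

```text
t 27.95 pos [ 584.8 -335.4  229.9] th -3.023 open 15.1 grip 53 F [ 0.4 -0.2 -3.5] q [-0.6   0.34  1.3   0.    1.5  -2.29]
  [-8.9, 335.1, 8.9, 0.083] rows>=8.0
  [-0.0, 0.0, 30.0, -0.000] rows>=0.7
```

Request:
{"fn": "send_rows", "kwargs": {
  "targets": [0, -1, 41, 0, 0, 0, -2, 82, 0, 0.02, 0, -3, 123, 0, 0.05, 0, -4, 164, 0, 0.083, 0, -5, 205, 0, 0.083, 0, -7, 246, 0, 0.083, 0, -9, 285, 0, 0.083, 0, -9, 318, 0, 0.083]
}}

```text
clock: 28.62
ee_pos: [0.5528, -0.0146, 0.2228]
ee_rot: [-0.018, 1.0, 0.001, -0.002]
ft_force: [0.7, 0.2, -2.5]
opening: 0.0152
grasp_force: 53.4
```

Request:
{"fn": "send_rows", "kwargs": {
  "targets": [0, 0, 15, 10, 0, 0, 0, 17, 25, 0, 0, 0, 17, 30, 0, 0, 0, 17, 30, 0, 0, 0, 17, 30, 0, 0, 0, 17, 30, 0]
}}

```text
clock: 29.12
ee_pos: [0.554, -0.0012, 0.1953]
ee_rot: [-0.017, 1.0, -0.0, -0.0]
ft_force: [0.1, -0.2, -1.4]
opening: 0.0149
grasp_force: 53.3
```

```bash
python3 -c "
from held import *
held(); x,y=rk(0,-40); plan((x,y,150,T))"
```

```text
scene 104 tool-x pct [-35.4 -34.6 -24.2  -2.4  32.3] y [-7.3 -2.5  8.5] z [-20.    4.1]
side 108 tool-x pct [-23.9   5.   24.4  36.5  37.1] y [-6.3  5.3 10.4] z [-26.8   3.3]
wrist 5753 tool-x pct [-31.2 -27.4   9.1  35.5  35.8] y [-8.  -0.9  6.2] z [-7.5  2.8]
t 29.27 pos [554.4  -1.1 196.1] th -3.107 open 14.7 grip 53 F [ 0.1  0.  -2.5] q [-0.09  0.04  1.69 -0.    1.41 -1.7 ]
  [3.4, -0.5, 40.1, -0.001] rows>=1.0
```

Request:
{"fn": "send_rows", "kwargs": {
  "targets": [0, 2.6, -0.5, 10, 0, 0, 2.6, -0.5, 25, 0, 0, 2.6, -0.5, 40, 0, 0, 2.6, -0.5, 44, 0, 0, 2.6, -0.5, 44, 0, 0, 2.6, -0.5, 44, 0, 0, 2.6, -0.5, 44, 0, 0, 2.6, -0.5, 44, 0]
}}

```text
clock: 29.93
ee_pos: [0.5521, -0.0011, 0.1525]
ee_rot: [-0.018, 1.0, -0.0, 0.001]
ft_force: [0.3, -0.4, -2.2]
opening: 0.0149
grasp_force: 53.3
```

```bash
python3 - <<'E'
from g import *
x,y=rk(.8,-40); plan((x,y,121,T))
E
```

```text
t 29.93 pos [552.1  -1.1 152.5] th -3.106 open 14.9 grip 53 F [ 0.3 -0.4 -2.2] q [-0.09  0.07  1.74 -0.    1.32 -1.7 ]
  [0.2, -0.5, 25.5, 0.000] rows>=0.6
```

Request:
{"fn": "send_rows", "kwargs": {
  "targets": [0, 0, -0.5, 3, 0, 0, 0, -0.5, 8, 0, 0, 0, -0.5, 12, 0, 0, 0, -0.5, 15, 0, 0, 0, -0.5, 18, 0, 0, 0, -0.5, 20, 0, 0, 0, -0.5, 22, 0, 0, 0, -0.5, 22, 0]
}}

```text
clock: 30.6
ee_pos: [0.5511, -0.0015, 0.1287]
ee_rot: [-0.018, 1.0, 0.0, -0.0]
ft_force: [0.8, 0.2, -1.4]
opening: 0.0153
grasp_force: 53.3
```

Request:
{"fn": "send_rows", "kwargs": {
  "targets": [0, 0, 0, 1, 0, 0, 0, 0, 3, 0, 0, 0, 0, 3, 0]
}}

```text
clock: 30.85
ee_pos: [0.5518, -0.0015, 0.1273]
ee_rot: [-0.018, 1.0, -0.0, 0.0]
ft_force: [-3.4, -0.4, 5.5]
opening: 0.015
grasp_force: 54.4
```

```bash
python3 - <<'E'
from g import *
plan(lev(1,-1,.62,14,200),lev(1,-1,.62))
E
```

```text
t 30.85 pos [551.8  -1.5 127.3] th -3.106 open 15.0 grip 54 F [-3.4 -0.4  5.5] q [-0.1   0.1   1.76 -0.    1.28 -1.7 ]
  [-98.6, -0.1, -78.7, 0.000] rows>=3.0
  [-0.0, 0.0, 125.9, -0.000] rows>=3.0
```

Request:
{"fn": "send_rows", "kwargs": {
  "targets": [60, 0, 0, 0, 0, 60, 0, 0, 0, 0, 60, 0, 0, 0, 0, 60, 0, 0, -20, 0, 50, 0, 0, -50, 0, 45, -30, 0, -70, 0, 45, -65, 0, -70, 0, 45, -98.5, 0, -50, 0]
}}

```text
clock: 31.52
ee_pos: [0.6551, 0.0017, 0.1841]
ee_rot: [-0.018, 1.0, -0.001, 0.007]
ft_force: [1.1, -0.4, 0.9]
opening: 0.0385
grasp_force: 0.0
```

Request:
{"fn": "send_rows", "kwargs": {
  "targets": [45, 0, 0, 35, 0, 45, 0, 0, 70, 0, 45, 0, 0, 90, 0, 45, 0, 0, 96, 0, 45, 0, 0, 96, 0, 45, 0, 0, 96, 0],
  "force": 30
}}

```text
clock: 32.02
ee_pos: [0.6504, 0.0019, 0.0814]
ee_rot: [-0.018, 1.0, -0.0, 0.001]
ft_force: [-0.6, -0.0, 0.4]
opening: 0.0385
grasp_force: 0.0
```

```bash
python3 - <<'E'
from g import *
plan(*[lev(1,-1,a) for a in (.65,.55,.45,.35,.25,.15,.05,-.03)])
E
```

```text
t 32.02 pos [650.4   1.9  81.4] th -3.106 open 38.5 grip 0 F [-0.6 -0.   0.4] q [-0.08  0.4   1.5   0.    1.24 -1.68]
  [-1.3, -0.1, 2.9, 0.000] rows>=0.1
  [4.7, 0.0, -5.0, -0.000] rows>=0.2
  [5.2, -0.0, -4.5, -0.000] rows>=0.2
  [5.6, 0.0, -4.0, -0.000] rows>=0.2
  [6.0, 0.0, -3.4, -0.000] rows>=0.2
  [6.3, -0.0, -2.8, -0.000] rows>=0.2
  [6.5, 0.0, -2.2, -0.000] rows>=0.2
  [5.4, -0.0, -1.3, -0.000] rows>=0.1
```

Request:
{"fn": "send_rows", "kwargs": {
  "targets": [0, -1, 0, 2, 0, 0, -1, 0, 2, 0, 0, -1, 0, 2, 0, 0, -1, 0, 2, 0, 0, -1, 0, 2, 0]
}}

```text
clock: 32.43
ee_pos: [0.6527, 0.0018, 0.0808]
ee_rot: [-0.018, 1.0, -0.0, 0.002]
ft_force: [2.6, 0.9, 6.7]
opening: 0.0156
grasp_force: 31.7
```

Request:
{"fn": "send_rows", "kwargs": {
  "targets": [0, 5, 0, -5, 0, 0, 10, 0, -9.5, 0, 0, 15.5, 0, -13.5, 0, 0, 21.5, 0, -17, 0, 0, 28, 0, -20, 0, 0, 34, 0, -22, 0, 0, 40, 0, -23, 0, 0, 42, 0, -23, 0]
}}

```text
clock: 33.1
ee_pos: [0.6105, 0.0004, 0.1034]
ee_rot: [-0.018, 1.0, -0.0, 0.003]
ft_force: [7.7, -0.6, 3.3]
opening: 0.0152
grasp_force: 30.5
```

Request:
{"fn": "send_rows", "kwargs": {
  "targets": [0, 1, 0, 0, 0, 0, 1, 0, 0, 0]
}}

```text
clock: 33.27
ee_pos: [0.6098, 0.0003, 0.1035]
ee_rot: [-0.018, 1.0, -0.0, 0.003]
ft_force: [4.2, -0.8, 3.1]
opening: 0.0154
grasp_force: 30.5
```

```bash
python3 - <<'E'
from g import *
plan(lev(1,-1,0),lev(1,-1,0,14,175),lev(-1,-1,.6,14,175),lev(-1,-1,.6))
E
```

```text
t 33.27 pos [6.098e+02 3.000e-01 1.035e+02] th -3.106 open 15.4 grip 30 F [ 4.2 -0.8  3.1] q [-0.08  0.27  1.62  0.    1.25 -1.69]
  [-4.2, 0.1, 2.1, 0.000] rows>=0.1
  [-0.0, 0.0, -79.7, -0.000] rows>=1.9
  [161.3, -0.0, -0.0, -0.000] rows>=3.9
  [-0.0, 0.0, 99.9, -0.000] rows>=2.4
```

Request:
{"fn": "send_rows", "kwargs": {
  "targets": [45, 0, 0, 0, 0, 45, 0, 0, 0, 0, 45, -2, 0, -40, 0, 45, -2, 0, -75, 0, 45, 20, 0, -80, 0, 45, 60, 0, -80, 0, 45, 100, 0, -80, 0, 45, 140, 0, -80, 0]
}}

```text
clock: 33.93
ee_pos: [0.4659, -0.0043, 0.1807]
ee_rot: [-0.018, 1.0, 0.0, -0.001]
ft_force: [-0.1, 0.3, 1.8]
opening: 0.0383
grasp_force: 0.0
```

Request:
{"fn": "send_rows", "kwargs": {
  "targets": [45, 17, 0, 20, 0, 45, 17, 0, 55, 0, 45, 17, 0, 85, 0, 45, 17, 0, 98, 0, 45, 17, 0, 98, 0, 45, 17, 0, 98, 0]
}}

```text
clock: 34.43
ee_pos: [0.4498, -0.0049, 0.0826]
ee_rot: [-0.018, 1.0, 0.0, -0.001]
ft_force: [0.7, 0.7, 0.3]
opening: 0.0386
grasp_force: 0.0
```

```bash
python3 - <<'E'
from g import *
plan(lev(-1,-1,.63))
E
```

```text
t 34.43 pos [449.8  -4.9  82.6] th -3.106 open 38.6 grip 0 F [0.7 0.7 0.3] q [-0.12 -0.12  2.07  0.    1.19 -1.73]
  [-1.6, -0.3, 3.0, 0.000] rows>=0.1
```

Request:
{"fn": "send_rows", "kwargs": {
  "targets": [0, -1, 0, 2, 0, 0, -1, 0, 2, 0, 0, -1, 0, 2, 0, 0, -1, 0, 2, 0, 0, -1, 0, 2, 0]
}}

```text
clock: 34.85
ee_pos: [0.4531, -0.0051, 0.0825]
ee_rot: [-0.018, 1.0, -0.0, 0.001]
ft_force: [-0.3, -0.3, 4.3]
opening: 0.0156
grasp_force: 31.8
```

Request:
{"fn": "send_rows", "kwargs": {
  "targets": [0, -5, 0, -5, 0, 0, -10, 0, -9.5, 0, 0, -15.5, 0, -13.5, 0, 0, -21.5, 0, -17, 0, 0, -28, 0, -20, 0, 0, -34, 0, -22, 0, 0, -40, 0, -23, 0, 0, -42, 0, -23, 0]
}}

```text
clock: 35.52
ee_pos: [0.4939, -0.0036, 0.1047]
ee_rot: [-0.018, 1.0, -0.0, -0.001]
ft_force: [-20.0, -2.1, 12.5]
opening: 0.0151
grasp_force: 31.5
```

Request:
{"fn": "send_rows", "kwargs": {
  "targets": [0, -1, 0, 0, 0, 0, -1, 0, 0, 0]
}}

```text
clock: 35.68
ee_pos: [0.4939, -0.0036, 0.1047]
ee_rot: [-0.018, 1.0, -0.0, -0.002]
ft_force: [-16.4, -3.9, 9.5]
opening: 0.0153
grasp_force: 31.2
```

```bash
python3 - <<'E'
from g import *
plan(lev(-1,-1,0),lev(-1,-1,0,14,165),lev(-1,1,.63,14,165),lev(-1,1,.63))
E
```

```text
t 35.68 pos [493.9  -3.6 104.7] th -3.106 open 15.3 grip 31 F [-16.4  -3.9   9.5] q [-0.11 -0.02  1.93 -0.    1.24 -1.72]
  [5.7, -0.1, 3.4, 0.000] rows>=0.2
  [-0.0, 0.0, -69.7, -0.000] rows>=1.7
  [36.8, 80.0, -0.0, -0.000] rows>=2.1
  [-0.0, 0.0, 91.4, -0.000] rows>=2.2
```

Against the stop (−16 N). Next is bay a near.

Request:
{"fn": "send_rows", "kwargs": {
  "targets": [45, 0, 0, 0, 0, 45, 0, 0, 0, 0, 45, 3, 0, -35, 0, 45, 5, 0, -67, 0, 45, 24, 40, -67, 0, 45, 42, 80, -67, 0, 45, 42, 80, -40, 0, 45, 42, 80, -5, 0]
}}

```text
clock: 36.35
ee_pos: [0.4543, 0.0778, 0.1138]
ee_rot: [-0.019, 1.0, 0.001, 0.006]
ft_force: [0.2, -0.5, 0.1]
opening: 0.0381
grasp_force: 0.0
```

Request:
{"fn": "send_rows", "kwargs": {
  "targets": [45, 0, 0, 15, 0, 45, 0, 0, 25, 0, 45, 0, 0, 25, 0, 45, 0, 0, 25, 0]
}}

```text
clock: 36.68
ee_pos: [0.4511, 0.0751, 0.0851]
ee_rot: [-0.017, 1.0, 0.0, 0.001]
ft_force: [1.0, 0.6, 0.6]
opening: 0.0383
grasp_force: 0.0
```

```bash
python3 - <<'E'
from g import *
plan(lev(-1,1,.64))
E
```

```text
t 36.68 pos [451.1  75.1  85.1] th -3.107 open 38.3 grip 0 F [1.  0.6 0.6] q [ 0.05 -0.1   2.05  0.    1.19 -1.55]
  [2.9, -0.2, 6.1, 0.000] rows>=0.2
```

Request:
{"fn": "send_rows", "kwargs": {
  "targets": [45, 2, 0, 5, 0, 0, 2, 0, 5, 0, 0, 2, 0, 5, 0, 0, 2, 0, 5, 0, 0, 2, 0, 5, 0]
}}

```text
clock: 37.1
ee_pos: [0.4488, 0.0749, 0.0802]
ee_rot: [-0.018, 1.0, -0.0, 0.001]
ft_force: [-0.3, -0.4, 4.1]
opening: 0.0154
grasp_force: 31.1
```

Request:
{"fn": "send_rows", "kwargs": {
  "targets": [0, -5, 0, -5, 0, 0, -10, 0, -9.5, 0, 0, -15.5, 0, -13.5, 0, 0, -21.5, 0, -17, 0, 0, -28, 0, -20, 0, 0, -34, 0, -22, 0, 0, -40, 0, -23, 0, 0, -42, 0, -23, 0]
}}

```text
clock: 37.77
ee_pos: [0.4914, 0.0764, 0.1031]
ee_rot: [-0.018, 1.0, -0.0, 0.0]
ft_force: [-7.5, -2.9, 5.1]
opening: 0.0154
grasp_force: 30.0
```

Request:
{"fn": "send_rows", "kwargs": {
  "targets": [0, -2, 0, 0, 0, 0, -2, 0, 0, 0]
}}

```text
clock: 37.93
ee_pos: [0.4925, 0.0764, 0.1032]
ee_rot: [-0.018, 1.0, -0.0, -0.0]
ft_force: [-9.1, -1.5, 6.1]
opening: 0.0152
grasp_force: 30.5
```

```bash
python3 - <<'E'
from g import *
plan(lev(-1,1,0),lev(-1,1,0,14,175),lev(1,1,.64,14,175),lev(1,1,.64))
E
```

```text
t 37.93 pos [492.5  76.4 103.2] th -3.106 open 15.2 grip 30 F [-9.1 -1.5  6.1] q [ 0.05 -0.01  1.93 -0.    1.23 -1.55]
  [7.2, -0.1, 1.9, 0.000] rows>=0.2
  [-0.0, 0.0, -79.7, -0.000] rows>=1.9
  [-163.2, 0.0, -0.0, -0.000] rows>=3.9
  [-0.0, 0.0, 101.9, -0.000] rows>=2.4
```

Request:
{"fn": "send_rows", "kwargs": {
  "targets": [45, 0, 0, 0, 0, 45, 0, 0, 0, 0, 45, 2, 0, -40, 0, 45, 0, 0, -75, 0, 45, -30, 0, -80, 0, 45, -70, 0, -80, 0, 45, -110, 0, -80, 0, 45, -150, 0, -80, 0]
}}

```text
clock: 38.6
ee_pos: [0.6454, 0.082, 0.1842]
ee_rot: [-0.018, 1.0, 0.0, 0.003]
ft_force: [0.8, -0.1, 1.3]
opening: 0.0382
grasp_force: 0.0
```

Request:
{"fn": "send_rows", "kwargs": {
  "targets": [45, -6, 0, 25, 0, 45, -6, 0, 60, 0, 45, -6, 0, 90, 0, 45, -6, 0, 98, 0, 45, -6, 0, 98, 0, 45, -6, 0, 98, 0]
}}

```text
clock: 39.1
ee_pos: [0.6488, 0.082, 0.0855]
ee_rot: [-0.018, 1.0, 0.0, 0.001]
ft_force: [0.4, -0.4, 1.2]
opening: 0.0383
grasp_force: 0.0
```

```bash
python3 - <<'E'
from g import *
plan(lev(1,1,.63))
E
```

```text
t 39.10 pos [648.8  82.   85.5] th -3.106 open 38.3 grip 0 F [ 0.4 -0.4  1.2] q [ 0.05  0.4   1.49  0.    1.25 -1.56]
  [0.8, -0.3, 5.9, 0.000] rows>=0.1
```

Request:
{"fn": "send_rows", "kwargs": {
  "targets": [45, 0.5, 0, 5, 0, 0, 0.5, 0, 5, 0, 0, 0.5, 0, 5, 0, 0, 0.5, 0, 5, 0, 0, 0.5, 0, 5, 0]
}}

```text
clock: 39.52
ee_pos: [0.6487, 0.0818, 0.0813]
ee_rot: [-0.018, 1.0, -0.0, 0.002]
ft_force: [-0.1, -1.7, 7.0]
opening: 0.0153
grasp_force: 31.1
```

Request:
{"fn": "send_rows", "kwargs": {
  "targets": [0, 5, 0, -5, 0, 0, 10, 0, -9.5, 0, 0, 15.5, 0, -13.5, 0, 0, 21.5, 0, -17, 0, 0, 28, 0, -20, 0, 0, 34, 0, -22, 0, 0, 40, 0, -23, 0, 0, 43, 0, -23, 0]
}}

```text
clock: 40.18
ee_pos: [0.606, 0.0803, 0.1042]
ee_rot: [-0.018, 1.0, -0.0, 0.002]
ft_force: [7.1, -1.5, 1.6]
opening: 0.0152
grasp_force: 29.3
```

Request:
{"fn": "send_rows", "kwargs": {
  "targets": [0, 2, 0, 0, 0, 0, 2, 0, 0, 0]
}}

```text
clock: 40.35
ee_pos: [0.6041, 0.0802, 0.1043]
ee_rot: [-0.018, 1.0, -0.0, 0.002]
ft_force: [3.4, -0.6, 3.7]
opening: 0.0154
grasp_force: 29.3
```

Request:
{"fn": "send_rows", "kwargs": {
  "targets": [45, 0, 0, 0, 0, 45, 0, 0, 0, 0, 45, -2, 0, -40, 0, 45, 0, 0, -75, 0, 60, 20, -20, -110, 0, 60, 50, -40, -140, 0, 60, 60, -40, -140, 0, 60, 60, -40, -140, 0]
}}

```text
clock: 41.02
ee_pos: [0.5432, 0.0374, 0.2455]
ee_rot: [-0.017, 1.0, -0.0, 0.002]
ft_force: [-0.6, 0.2, -0.0]
opening: 0.0513
grasp_force: 0.0
```

```bash
python3 wl.py w6
```

```text
t 41.02 pos [543.2  37.4 245.5] th -3.107 open 51.3 grip 0 F [-0.6  0.2 -0. ] q [-0.03 -0.02  1.66 -0.    1.49 -1.63]
blue [330. 214.] 1563 rackmm [ -3.8  38.  121. ] (array([67.8, 16.1]), 2.3) zmax 0.124
blue [232. 205.] 1094 rackmm [-11.1 -40.8 120.9] (array([52.8, 15.3]), 1.7) zmax 0.123
blue [237. 252.] 160 rackmm [ 28.1 -37.8 120.9] (array([ 9.3, 17.6]), 56.1) zmax 0.123
orange [234. 141.] 156 rackmm [-62.5 -39.6 107.8] (array([ 9.3, 16.1]), 2.4) zmax 0.109
orange [320. 262.] 111 rackmm [58.9 37.4 75.1] (array([ 9.7, 13.6]), 1.0) zmax 0.076
orange [244. 263.] 107 rackmm [ 60.6 -38.8  74.9] (array([10.1, 13.8]), 5.3) zmax 0.078
orange [325. 284.] 178 rackmm [ 65.6  38.4 107.9] (array([11.7, 13.1]), 3.3) zmax 0.110
orange [237. 284.] 107 rackmm [ 65.6 -41.  107.3] (array([14.8, 12.4]), 89.0) zmax 0.109
yellow [140. 124.] 323 rackmm [ -74.6 -117.9   96.7] (array([17. , 15.5]), 1.0) zmax 0.099
yellow [420. 123.] 82 rackmm [-75.5 113.8  96.5] (array([11.8, 16.5]), 85.6) zmax 0.098
yellow [231. 135.] 44 rackmm [-65.9 -40.7 108. ] (array([9.7, 4.2]), 78.9) zmax 0.110
yellow [330. 135.] 21 rackmm [-65.9  37.3 108. ] (array([7. , 3.7]), 56.5) zmax 0.110
yellow [411. 145.] 28 rackmm [-57.7 108.5  93.2] (array([10.1,  1.1]), 0.1) zmax 0.095
yellow [159. 287.] 215 rackmm [  75.3 -117.8   96.9] (array([13.9, 18.1]), 86.5) zmax 0.099
yellow [404. 287.] 211 rackmm [ 75.1 116.3  96.9] (array([14.4, 17.9]), 77.4) zmax 0.099
```

View pics/w6.png

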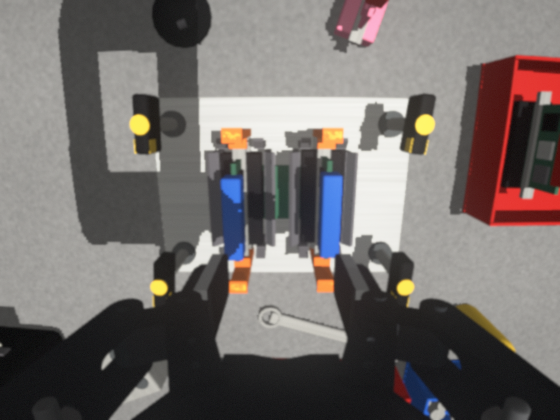

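Both boards are seated (tops 122 mm) and all four levers are upright (tips at ±66 mm, z ≈ 108). Next are the nuts, in the order 1, 3, 2, 4.

```bash
cat >> g.py <<'E'
N={1:(75,118),2:(75,-118),3:(-75,-118),4:(-75,118)}
def nut(n,phi,z=81): return (*rk(*N[n]),z,T-phi)
E
python3 -c "
from g import *
plan(nut(1,.06,170),nut(1,.06,130),nut(1,.06))"
```

```text
t 41.07 pos [543.6  38.  243.6] th -3.107 open 51.5 grip 0 F [ 0.3 -0.2  0.7] q [-0.02 -0.01  1.66  0.    1.49 -1.63]
  [-81.0, 118.2, 67.6, 0.059] rows>=3.8
  [0.0, 0.0, 40.0, -0.000] rows>=1.0
  [0.0, 0.0, 49.0, -0.000] rows>=1.2
```

Request:
{"fn": "send_rows", "kwargs": {
  "targets": [45, -20, 30, 10, 0.06, 45, -40, 60, 20, 0.06, 45, -60, 90, 40, 0.06, 45, -81, 118, 68, 0.06, 45, -81, 118, 100, 0.06, 45, -81, 118, 108, 0.06, 45, -81, 118, 108, 0.06, 45, -81, 118, 108, 0.06],
  "force": 40
}}

```text
clock: 41.73
ee_pos: [0.6199, 0.1587, 0.1332]
ee_rot: [0.012, 1.0, -0.0, -0.002]
ft_force: [-0.5, 0.5, 1.2]
opening: 0.0388
grasp_force: 0.0
```

```bash
python3 -c "
from g import *
plan(nut(1,.06))"
```

```text
t 41.73 pos [619.9 158.7 133.2] th 3.117 open 38.8 grip 0 F [-0.5  0.5  1.2] q [ 0.17  0.32  1.49 -0.    1.33 -1.38]
  [-0.7, 0.2, 46.2, 0.000] rows>=1.1
```

Request:
{"fn": "send_rows", "kwargs": {
  "targets": [45, -1, 0, 25, 0, 45, -1, 0, 44, 0, 45, -1, 0, 44, 0, 45, -1, 0, 44, 0, 0, -1, 0, 44, 0, 0, -1, 0, 44, 0, 0, -1, 0, 44, 0, 0, -1, 0, 44, 0]
}}

```text
clock: 42.4
ee_pos: [0.6234, 0.1588, 0.0934]
ee_rot: [0.012, 1.0, 0.0, 0.002]
ft_force: [-0.5, -1.8, 6.2]
opening: 0.0135
grasp_force: 40.8
```

Request:
{"fn": "send_rows", "kwargs": {
  "targets": [0, 0, 0, 0, 0.1, 0, 0, 0, 0, 0.2, 0, 0, 0, 0, 0.3, 0, 0, 0, 0, 0.4, 0, 0, 0, 0, 0.5, 0, 0, 0, 0, 0.6, 0, 0, 0, 0, 0.64, 0, 0, 0, 0, 0.64]
}}

```text
clock: 43.07
ee_pos: [0.6228, 0.1569, 0.0934]
ee_rot: [0.328, 0.945, -0.001, 0.001]
ft_force: [-5.7, -9.9, 9.5]
opening: 0.013
grasp_force: 41.4
```

```bash
python3 -c "
from g import *
plan(nut(1,.70),nut(1,.7,170),nut(3,.06,170),nut(3,.06,127))"
```

```text
t 43.07 pos [622.8 156.9  93.4] th 2.473 open 13.0 grip 41 F [-5.7 -9.9  9.5] q [ 0.17  0.37  1.52 -0.    1.26 -0.73]
  [3.0, 0.1, 6.4, -0.003] rows>=0.2
  [0.0, 0.0, -89.0, -0.000] rows>=2.1
  [-37.3, -277.1, -0.0, -0.640] rows>=6.7
  [0.0, 0.0, 43.0, -0.000] rows>=1.0
```

Request:
{"fn": "send_rows", "kwargs": {
  "targets": [45, 0, 0, 0, 0, 45, 0, 0, 0, 0, 45, 0, 0, -40, 0, 45, 0, 0, -80, 0, 45, -5, -38, -83, -0.1, 45, -10, -77, -83, -0.2, 45, -15, -116, -83, -0.3, 45, -20, -155, -83, -0.4]
}}

```text
clock: 43.73
ee_pos: [0.5415, 0.024, 0.1744]
ee_rot: [0.129, 0.992, 0.0, 0.001]
ft_force: [0.6, -1.0, 0.4]
opening: 0.0387
grasp_force: 0.0
```

```bash
python3 -c "
from g import *
plan(nut(3,.06,160),nut(3,.06,127))"
```

```text
t 43.73 pos [541.5  24.  174.4] th 2.883 open 38.7 grip 0 F [ 0.6 -1.   0.4] q [-0.05  0.03  1.75  0.    1.36 -1.36]
  [33.4, -118.7, 8.4, -0.233] rows>=3.0
  [0.0, 0.0, 33.0, -0.000] rows>=0.8
```

Request:
{"fn": "send_rows", "kwargs": {
  "targets": [45, 10, -38, 0, -0.1, 45, 20, -76, 0, -0.2, 45, 33, -114, 0, -0.233, 45, 33.4, -118.5, 10, -0.233, 45, 33.4, -118.5, 40, -0.233, 45, 33.4, -118.5, 40, -0.233, 45, 33.4, -118.5, 40, -0.233, 45, 33.4, -118.5, 40, -0.233]
}}

```text
clock: 44.4
ee_pos: [0.4792, -0.0805, 0.1343]
ee_rot: [0.016, 1.0, 0.0, 0.0]
ft_force: [-0.1, 0.2, 0.6]
opening: 0.0382
grasp_force: 0.0
```

```bash
python3 -c "
from g import *
plan(nut(3,.06,83))"
```

```text
t 44.40 pos [479.2 -80.5 134.3] th 3.111 open 38.2 grip 0 F [-0.1  0.2  0.6] q [-0.27 -0.09  1.94  0.    1.29 -1.81]
  [0.3, -1.8, 45.3, -0.006] rows>=1.1
```

Request:
{"fn": "send_rows", "kwargs": {
  "targets": [45, 0.3, -1.8, 25, 0, 45, 0.3, -1.8, 44, 0, 45, 0.3, -1.8, 44, 0, 45, 0.3, -1.8, 44, 0, 0, 0.3, -1.8, 44, 0, 0, 0.3, -1.8, 44, 0, 0, 0.3, -1.8, 44, 0, 0, 0.3, -1.8, 44, 0]
}}

```text
clock: 45.07
ee_pos: [0.4798, -0.0824, 0.0915]
ee_rot: [0.016, 1.0, 0.0, 0.002]
ft_force: [-0.2, 4.0, 6.9]
opening: 0.0133
grasp_force: 41.4
```

Request:
{"fn": "send_rows", "kwargs": {
  "targets": [0, 0, 0, 0, 0.1, 0, 0, 0, 0, 0.2, 0, 0, 0, 0, 0.3, 0, 0, 0, 0, 0.4, 0, 0, 0, 0, 0.5, 0, 0, 0, 0, 0.6, 0, 0, 0, 0, 0.64, 0, 0, 0, 0, 0.64]
}}

```text
clock: 45.73
ee_pos: [0.4795, -0.0833, 0.0915]
ee_rot: [0.331, 0.944, -0.0, 0.001]
ft_force: [-2.9, -0.1, 7.6]
opening: 0.0132
grasp_force: 41.6
```

```bash
python3 -c "
from g import *
plan(nut(3,.70),nut(3,.7,150),nut(2,.06,150),nut(2,.06,127))"
```

```text
t 45.73 pos [479.5 -83.3  91.5] th 2.467 open 13.2 grip 42 F [-2.9 -0.1  7.6] q [-0.28 -0.03  1.97 -0.    1.2  -1.17]
  [1.2, 0.4, 4.5, -0.010] rows>=0.1
  [0.0, 0.0, -69.0, -0.000] rows>=1.7
  [-114.7, 96.6, -0.0, -0.640] rows>=5.1
  [0.0, 0.0, 23.0, -0.000] rows>=0.6
```

Request:
{"fn": "send_rows", "kwargs": {
  "targets": [45, 0, 0, 0, 0, 45, 0, 0, 0, 0, 45, 0, 0, -40, 0, 45, -20, 17, -50, -0.1, 45, -45, 38, -50, -0.22, 45, -70, 60, -50, -0.34, 45, -95, 82, -50, -0.46, 45, -113.5, 97, -45, -0.58]
}}

```text
clock: 46.4
ee_pos: [0.6307, -0.0773, 0.1358]
ee_rot: [0.043, 0.999, -0.0, 0.002]
ft_force: [0.5, 0.2, 1.0]
opening: 0.0383
grasp_force: 0.0
```

Request:
{"fn": "send_rows", "kwargs": {
  "targets": [45, 0, 0, 0, -0.07, 45, 0, 0, 0, -0.07, 45, 0, 0, 0, -0.07]
}}

```text
clock: 46.65
ee_pos: [0.6272, -0.0774, 0.1338]
ee_rot: [0.012, 1.0, 0.0, -0.001]
ft_force: [-0.3, 0.9, -0.9]
opening: 0.0387
grasp_force: 0.0
```

```bash
python3 -c "
from g import *
plan(nut(2,.06,83))"
```

```text
t 46.65 pos [627.2 -77.4 133.8] th 3.118 open 38.7 grip 0 F [-0.3  0.9 -0.9] q [-0.2   0.3   1.52 -0.    1.32 -1.75]
  [-1.6, 0.4, 44.8, 0.001] rows>=1.1
```

Request:
{"fn": "send_rows", "kwargs": {
  "targets": [45, -1.6, 0.4, 25, 0, 45, -1.6, 0.4, 44, 0, 45, -1.6, 0.4, 44, 0, 45, -1.6, 0.4, 44, 0, 0, -1.6, 0.4, 44, 0, 0, -1.6, 0.4, 44, 0, 0, -1.6, 0.4, 44, 0, 0, -1.6, 0.4, 44, 0]
}}

```text
clock: 47.32
ee_pos: [0.6302, -0.0772, 0.0925]
ee_rot: [0.011, 1.0, -0.0, 0.001]
ft_force: [-1.7, 2.0, 6.9]
opening: 0.0131
grasp_force: 41.4
```

Request:
{"fn": "send_rows", "kwargs": {
  "targets": [0, 0, 0, 0, 0.1, 0, 0, 0, 0, 0.2, 0, 0, 0, 0, 0.3, 0, 0, 0, 0, 0.4, 0, 0, 0, 0, 0.5, 0, 0, 0, 0, 0.6, 0, 0, 0, 0, 0.64, 0, 0, 0, 0, 0.64]
}}

```text
clock: 47.98
ee_pos: [0.6298, -0.0783, 0.0925]
ee_rot: [0.327, 0.945, -0.001, 0.001]
ft_force: [-5.0, -3.5, 8.1]
opening: 0.0131
grasp_force: 41.6
```

```bash
python3 -c "
from g import *
plan(nut(2,.70),nut(2,.7,170),nut(4,.06,170),nut(4,.06,127))"
```

```text
t 47.98 pos [629.8 -78.3  92.5] th 2.476 open 13.1 grip 42 F [-5.  -3.5  8.1] q [-0.2   0.35  1.54 -0.    1.25 -1.11]
  [1.6, 0.4, 5.5, -0.000] rows>=0.1
  [0.0, 0.0, -89.0, -0.000] rows>=2.1
  [266.8, 83.9, -0.0, -0.640] rows>=6.7
  [0.0, 0.0, 43.0, -0.000] rows>=1.0
```

Request:
{"fn": "send_rows", "kwargs": {
  "targets": [45, 0, 0, 0, 0, 45, 0, 0, 0, 0, 45, 0, 0, -40, 0, 45, 0, 0, -80, 0, 45, 38, 12, -83, -0.1, 45, 76, 24, -83, -0.2, 45, 115, 36, -83, -0.3, 45, 154, 48, -83, -0.4]
}}

```text
clock: 48.65
ee_pos: [0.5362, 0.0565, 0.1737]
ee_rot: [0.128, 0.992, 0.0, 0.0]
ft_force: [-0.2, 0.5, -0.1]
opening: 0.0386
grasp_force: 0.0
```

```bash
python3 -c "
from g import *
plan(nut(4,.06,160),nut(4,.06,127))"
```

```text
t 48.65 pos [536.2  56.5 173.7] th 2.884 open 38.6 grip 0 F [-0.2  0.5 -0.1] q [ 0.01  0.02  1.76  0.    1.36 -1.3 ]
  [88.1, 77.2, 7.7, -0.232] rows>=2.8
  [0.0, 0.0, 33.0, -0.000] rows>=0.8
```

Request:
{"fn": "send_rows", "kwargs": {
  "targets": [45, 29, 25, 0, -0.1, 45, 58, 50, 0, -0.2, 45, 84, 74, 0, -0.232, 45, 88, 77, 10, -0.232, 45, 88, 77, 40, -0.232, 45, 88, 77, 40, -0.232, 45, 88, 77, 40, -0.232, 45, 88, 77, 40, -0.232]
}}

```text
clock: 49.32
ee_pos: [0.4724, 0.1522, 0.134]
ee_rot: [0.015, 1.0, -0.0, -0.0]
ft_force: [0.0, -0.4, 0.3]
opening: 0.0385
grasp_force: 0.0
```

```bash
python3 -c "
from g import *
plan(nut(4,.06,83))"
```

```text
t 49.32 pos [472.4 152.2 134. ] th 3.111 open 38.5 grip 0 F [ 0.  -0.4  0.3] q [ 0.21 -0.06  1.91 -0.    1.29 -1.33]
  [1.8, 1.4, 45.0, -0.005] rows>=1.1
```

Request:
{"fn": "send_rows", "kwargs": {
  "targets": [45, 1.8, 1, 25, 0, 45, 1.8, 1, 44, 0, 45, 1.8, 1, 44, 0, 45, 1.8, 1, 44, 0, 0, 1.8, 1, 44, 0, 0, 1.8, 1, 44, 0, 0, 1.8, 1, 44, 0, 0, 1.8, 1, 44, 0]
}}

```text
clock: 49.98
ee_pos: [0.4719, 0.1536, 0.0914]
ee_rot: [0.015, 1.0, 0.0, 0.002]
ft_force: [-2.0, -2.6, 7.6]
opening: 0.0133
grasp_force: 41.3
```

Request:
{"fn": "send_rows", "kwargs": {
  "targets": [0, 0, 0, 0, 0.1, 0, 0, 0, 0, 0.2, 0, 0, 0, 0, 0.3, 0, 0, 0, 0, 0.4, 0, 0, 0, 0, 0.5, 0, 0, 0, 0, 0.6, 0, 0, 0, 0, 0.65, 0, 0, 0, 0, 0.65]
}}

```text
clock: 50.65
ee_pos: [0.4716, 0.1526, 0.0914]
ee_rot: [0.335, 0.942, -0.0, 0.002]
ft_force: [-2.9, -8.0, 10.6]
opening: 0.0133
grasp_force: 41.8
```

Request:
{"fn": "send_rows", "kwargs": {
  "targets": [45, 0, 0, 0, 0, 45, 0, 0, 0, 0, 60, 0, 0, -40, 0, 60, 0, 0, -80, 0, 60, 0, 0, -120, 0, 60, -60, -60, -160, 0, 60, -60, -60, -160, 0, 60, -60, -60, -160, 0]
}}

```text
clock: 51.32
ee_pos: [0.4811, 0.0661, 0.2536]
ee_rot: [0.334, 0.943, 0.0, 0.003]
ft_force: [-0.1, -0.1, 0.7]
opening: 0.0512
grasp_force: 0.0
```

```bash
python3 wl.py w7; python3 -c "
from g import *
plan(nut(1,.7,160),nut(1,.7,127))"
```

```text
t 51.32 pos [481.1  66.1 253.6] th 2.461 open 51.2 grip 0 F [-0.1 -0.1  0.7] q [ 0.03 -0.19  1.81 -0.    1.52 -0.86]
blue [325. 242.] 694 rackmm [-20.   38.8 120.9] (array([37.1, 15.7]), 1.9) zmax 0.123
blue [274. 309.] 1172 rackmm [  1.1 -39.1 120.7] (array([68.8, 14. ]), 0.6) zmax 0.123
orange [291. 194.] 61 rackmm [-70.4  40.6 107.8] (array([16.5,  7.2]), 61.3) zmax 0.110
orange [226. 251.] 50 rackmm [-66.4 -35.4 108.1] (array([11.2,  5.4]), 19.6) zmax 0.110
orange [313. 333.] 318 rackmm [ 66.9 -39.4 107.2] (array([12.3, 16.2]), 1.8) zmax 0.109
yellow [348. 129.] 52 rackmm [-77.  114.7  96.1] (array([12. , 16.1]), 45.5) zmax 0.098
yellow [291. 196.] 35 rackmm [-66.8  41.5 108.1] (array([3.5, 8.7]), 0.4) zmax 0.110
yellow [445. 253.] 206 rackmm [ 74.5 116.5  96.9] (array([14.9, 18.5]), 89.0) zmax 0.099
yellow [436. 267.] 28 rackmm [ 84.1 101.   93. ] (array([ 2.1, 10.2]), 46.4) zmax 0.095
yellow [162. 292.] 142 rackmm [ -74.9 -118.4   97. ] (array([12.7, 14.3]), 7.7) zmax 0.099
t 51.37 pos [481.   66.1 252.8] th 2.459 open 50.7 grip 0 F [-0.  -0.9  0.2] q [ 0.03 -0.19  1.81 -0.    1.52 -0.86]
  [-49.8, 159.9, 86.8, -0.017] rows>=4.5
  [0.0, 0.0, 33.0, -0.000] rows>=0.8
```

View pics/w7.png

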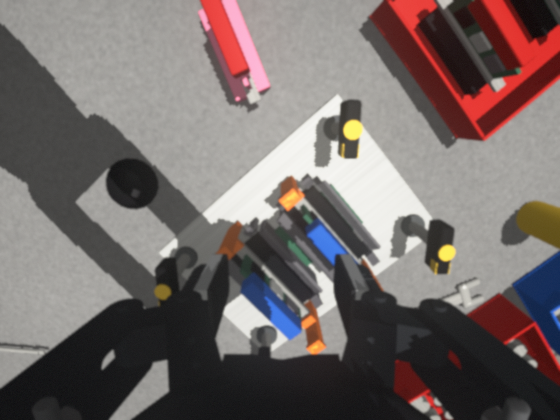

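The four nuts are about half way: in the rotated view the wings at (350,128) and (441,247) line up with the tool axis. On to round 2.

Request:
{"fn": "send_rows", "kwargs": {
  "targets": [45, -12, 39, 5, 0, 45, -24, 78, 15, 0, 45, -36, 117, 30, 0, 45, -48, 150, 55, 0, 45, -50, 160, 88, 0, 45, -50, 160, 118, 0, 45, -50, 160, 118, 0, 45, -50, 160, 118, 0]
}}

```text
clock: 52.03
ee_pos: [0.6161, 0.1627, 0.1281]
ee_rot: [0.333, 0.943, -0.002, -0.003]
ft_force: [0.5, 0.2, 0.9]
opening: 0.0389
grasp_force: 0.0
```

```bash
python3 -c "
from g import *
plan(nut(1,.7,83))"
```

```text
t 52.03 pos [616.1 162.7 128.1] th 2.462 open 38.9 grip 0 F [0.5 0.2 0.9] q [ 0.18  0.32  1.5   0.    1.32 -0.71]
  [-5.9, -0.2, 39.1, -0.014] rows>=0.9
```

Request:
{"fn": "send_rows", "kwargs": {
  "targets": [45, -5, 0, 20, 0, 45, -5, 0, 38, 0, 45, -5, 0, 38, 0, 45, -5, 0, 38, 0, 0, -5, 0, 38, 0, 0, -5, 0, 38, 0, 0, -5, 0, 38, 0, 0, -5, 0, 38, 0]
}}

```text
clock: 52.7
ee_pos: [0.6223, 0.1574, 0.0965]
ee_rot: [0.334, 0.943, -0.001, 0.0]
ft_force: [-11.6, -10.5, 14.0]
opening: 0.0134
grasp_force: 40.7
```

Request:
{"fn": "send_rows", "kwargs": {
  "targets": [0, 0, 0, 0, 0.11, 0, 0, 0, 0, 0.22, 0, 0, 0, 0, 0.33, 0, 0, 0, 0, 0.44, 0, 0, 0, 0, 0.55, 0, 0, 0, 0, 0.65, 0, 0, 0, 0, 0.72, 0, 0, 0, 0, 0.74]
}}

```text
clock: 53.37
ee_pos: [0.621, 0.1565, 0.0965]
ee_rot: [0.653, 0.757, -0.003, 0.0]
ft_force: [-21.1, -15.4, 21.1]
opening: 0.0136
grasp_force: 52.9
```

Request:
{"fn": "send_rows", "kwargs": {
  "targets": [0, 0, 0, 0, 0, 0, 0, 0, 0, 0]
}}

```text
clock: 53.53
ee_pos: [0.621, 0.1565, 0.0965]
ee_rot: [0.652, 0.759, -0.003, 0.0]
ft_force: [-19.5, -14.4, 21.4]
opening: 0.0134
grasp_force: 50.5
```

```bash
python3 -c "
from g import *
plan(nut(1,1.4),nut(1,1.4,165),nut(3,.7,165),nut(3,.7,127)); print(cur()[1]['torque'])"
```

```text
t 53.53 pos [621.  156.5  96.5] th 1.722 open 13.4 grip 51 F [-19.5 -14.4  21.4] q [ 0.17  0.36  1.52 -0.    1.27  0.02]
  [2.3, -0.1, 9.5, -0.054] rows>=0.4
  [0.0, 0.0, -84.0, -0.000] rows>=2.0
  [-207.1, -187.9, -0.0, -0.700] rows>=6.7
  [0.0, 0.0, 38.0, -0.000] rows>=0.9
[-2.36689139  3.40295167  0.96199927]
```

Request:
{"fn": "send_rows", "kwargs": {
  "targets": [45, 0, 0, 0, 0, 45, 0, 0, 0, 0, 45, 0, 0, -40, 0, 45, 0, 0, -74, 0, 45, -29, -26, -75, -0.12, 45, -58, -52, -75, -0.24, 45, -87, -79, -75, -0.36, 45, -116, -106, -75, -0.48]
}}

```text
clock: 54.2
ee_pos: [0.535, 0.0278, 0.1698]
ee_rot: [0.45, 0.893, 0.001, 0.001]
ft_force: [0.8, 0.3, 0.6]
opening: 0.0386
grasp_force: 0.0
```

```bash
python3 -c "
from g import *
plan(nut(3,.7,160),nut(3,.7,127))"
```

```text
t 54.20 pos [535.   27.8 169.8] th 2.209 open 38.6 grip 0 F [0.8 0.3 0.6] q [-0.04  0.01  1.77  0.    1.35 -0.68]
  [-54.9, -110.6, 3.8, -0.268] rows>=3.0
  [0.0, 0.0, 33.0, -0.000] rows>=0.8
```

Request:
{"fn": "send_rows", "kwargs": {
  "targets": [45, -18, -36, 0, -0.1, 45, -36, -72, 0, -0.2, 45, -53, -107, 0, -0.268, 45, -55, -110.5, 8, -0.268, 45, -55, -110.5, 35, -0.268, 45, -55, -110.5, 35, -0.268, 45, -55, -110.5, 35, -0.268, 45, -55, -110.5, 35, -0.268]
}}

```text
clock: 54.87
ee_pos: [0.4791, -0.0807, 0.1344]
ee_rot: [0.329, 0.944, 0.0, 0.0]
ft_force: [-0.0, -0.2, -0.3]
opening: 0.0386
grasp_force: 0.0
```

```bash
python3 -c "
from g import *
plan(nut(3,.7,83))"
```

```text
t 54.87 pos [479.1 -80.7 134.4] th 2.470 open 38.6 grip 0 F [-0.  -0.2 -0.3] q [-0.27 -0.09  1.94  0.    1.29 -1.17]
  [-0.8, -1.3, 45.4, -0.006] rows>=1.1
```

Request:
{"fn": "send_rows", "kwargs": {
  "targets": [45, -0.8, -1.3, 25, 0, 45, -0.8, -1.3, 44, 0, 45, -0.8, -1.3, 44, 0, 45, -0.8, -1.3, 44, 0, 0, -0.8, -1.3, 44, 0, 0, -0.8, -1.3, 44, 0, 0, -0.8, -1.3, 44, 0, 0, -0.8, -1.3, 44, 0]
}}

```text
clock: 55.53
ee_pos: [0.4794, -0.0831, 0.0914]
ee_rot: [0.33, 0.944, -0.0, 0.001]
ft_force: [-2.9, 0.2, 5.6]
opening: 0.0134
grasp_force: 41.2
```

Request:
{"fn": "send_rows", "kwargs": {
  "targets": [0, 0, 0, 0, 0.11, 0, 0, 0, 0, 0.22, 0, 0, 0, 0, 0.33, 0, 0, 0, 0, 0.44, 0, 0, 0, 0, 0.55, 0, 0, 0, 0, 0.65, 0, 0, 0, 0, 0.72, 0, 0, 0, 0, 0.75]
}}

```text
clock: 56.2
ee_pos: [0.4787, -0.0836, 0.0914]
ee_rot: [0.654, 0.757, -0.001, 0.001]
ft_force: [-7.5, -3.8, 11.1]
opening: 0.0135
grasp_force: 53.4
```

Request:
{"fn": "send_rows", "kwargs": {
  "targets": [0, 0, 0, 0, 0, 0, 0, 0, 0, 0]
}}

```text
clock: 56.37
ee_pos: [0.4787, -0.0838, 0.0914]
ee_rot: [0.652, 0.758, -0.001, 0.001]
ft_force: [-7.0, -3.8, 9.1]
opening: 0.0134
grasp_force: 53.5
```

```bash
python3 -c "
from g import *
plan(nut(3,1.4),nut(3,1.4,130),nut(2,.7,130)); print(cur()[1]['torque'])"
```

```text
t 56.37 pos [478.7 -83.8  91.4] th 1.721 open 13.4 grip 53 F [-7.  -3.8  9.1] q [-0.28 -0.03  1.97 -0.    1.2  -0.43]
  [1.5, 0.4, 4.4, -0.056] rows>=0.4
  [0.0, 0.0, -49.0, -0.000] rows>=1.2
  [-25.5, 147.8, -0.0, -0.700] rows>=5.6
[-0.73208766  1.2356068   0.86581346]
```

Request:
{"fn": "send_rows", "kwargs": {
  "targets": [45, 0, 0, 0, 0, 45, 0, 0, 0, 0, 45, 0, 0, -40, 0, 45, -3, 30, -47, -0.12, 45, -6, 60, -47, -0.24, 45, -9, 95, -47, -0.36, 45, -12, 130, -47, -0.48, 45, -15.5, 149, -45, -0.6]
}}

```text
clock: 57.03
ee_pos: [0.6316, -0.0752, 0.1357]
ee_rot: [0.396, 0.918, 0.001, 0.002]
ft_force: [0.9, -1.0, 0.1]
opening: 0.0384
grasp_force: 0.0
```

Request:
{"fn": "send_rows", "kwargs": {
  "targets": [45, 0, 0, 0, -0.12, 45, 0, 0, 0, -0.156, 45, 0, 0, 0, -0.156, 45, 0, 0, 0, -0.156]
}}

```text
clock: 57.37
ee_pos: [0.6281, -0.0757, 0.1345]
ee_rot: [0.328, 0.945, 0.0, 0.0]
ft_force: [0.7, -0.5, 0.7]
opening: 0.0383
grasp_force: 0.0
```

```bash
python3 -c "
from g import *
plan(nut(2,.7,83))"
```

```text
t 57.37 pos [628.1 -75.7 134.5] th 2.474 open 38.3 grip 0 F [ 0.7 -0.5  0.7] q [-0.2   0.3   1.52  0.    1.32 -1.1 ]
  [-1.3, -0.6, 45.5, -0.002] rows>=1.1
```

Request:
{"fn": "send_rows", "kwargs": {
  "targets": [45, -1.3, -1, 25, 0, 45, -1.3, -1, 44, 0, 45, -1.3, -1, 44, 0, 45, -1.3, -1, 44, 0, 0, -1.3, -1, 44, 0, 0, -1.3, -1, 44, 0, 0, -1.3, -1, 44, 0, 0, -1.3, -1, 44, 0]
}}

```text
clock: 58.03
ee_pos: [0.6293, -0.0779, 0.0924]
ee_rot: [0.327, 0.945, 0.0, 0.001]
ft_force: [-3.2, -1.2, 6.3]
opening: 0.0136
grasp_force: 41.7
```

Request:
{"fn": "send_rows", "kwargs": {
  "targets": [0, 0, 0, 0, 0.11, 0, 0, 0, 0, 0.22, 0, 0, 0, 0, 0.33, 0, 0, 0, 0, 0.44, 0, 0, 0, 0, 0.55, 0, 0, 0, 0, 0.65, 0, 0, 0, 0, 0.72, 0, 0, 0, 0, 0.75]
}}

```text
clock: 58.7
ee_pos: [0.6286, -0.0784, 0.0925]
ee_rot: [0.652, 0.759, -0.0, 0.001]
ft_force: [-6.7, -3.5, 10.3]
opening: 0.0136
grasp_force: 51.2
```

Request:
{"fn": "send_rows", "kwargs": {
  "targets": [0, 0, 0, 0, 0, 0, 0, 0, 0, 0]
}}

```text
clock: 58.87
ee_pos: [0.6286, -0.0783, 0.0924]
ee_rot: [0.65, 0.76, -0.0, 0.001]
ft_force: [-7.1, -3.1, 9.3]
opening: 0.0132
grasp_force: 48.6
```

```bash
python3 -c "
from g import *
plan(nut(2,1.4)); plan(nut(4,.7,160)); print(cur()[1]['torque'])"
```

```text
t 58.87 pos [628.6 -78.3  92.4] th 1.727 open 13.2 grip 49 F [-7.1 -3.1  9.3] q [-0.2   0.35  1.55 -0.    1.25 -0.36]
  [1.2, 0.4, 5.4, -0.050] rows>=0.4
t 58.87 pos [628.6 -78.3  92.4] th 1.727 open 13.2 grip 49 F [-7.1 -3.1  9.3] q [-0.2   0.35  1.55 -0.    1.25 -0.36]
  [253.6, -120.0, -73.6, -0.750] rows>=7.0
[-0.52981173  1.09391138  1.11706863]
```

Request:
{"fn": "send_rows", "kwargs": {
  "targets": [45, 0, 0, 0, 0, 45, 0, 0, 0, 0, 45, 0, 0, -40, 0, 45, 0, 0, -78, 0, 45, 35, -17, -79, -0.12, 45, 71, -34, -79, -0.24, 45, 107, -51, -79, -0.36, 45, 143, -68, -79, -0.48]
}}

```text
clock: 59.53
ee_pos: [0.5383, 0.0546, 0.1698]
ee_rot: [0.449, 0.894, 0.001, 0.001]
ft_force: [-0.6, 0.5, -0.1]
opening: 0.0388
grasp_force: 0.0
```

```bash
python3 -c "
from g import *
plan(nut(4,.7,160),nut(4,.7,127))"
```

```text
t 59.53 pos [538.3  54.6 169.8] th 2.211 open 38.8 grip 0 F [-0.6  0.5 -0.1] q [ 0.01  0.03  1.76  0.    1.36 -0.63]
  [119.9, 4.8, 3.8, -0.266] rows>=2.9
  [0.0, 0.0, 33.0, -0.000] rows>=0.8
```

Request:
{"fn": "send_rows", "kwargs": {
  "targets": [45, 40, 2, 0, -0.1, 45, 80, 4, 0, -0.2, 45, 117, 5, 0, -0.266, 45, 120, 5, 8, -0.266, 45, 120, 5, 35, -0.266, 45, 120, 5, 35, -0.266, 45, 120, 5, 35, -0.266, 45, 120, 5, 35, -0.266]
}}

```text
clock: 60.2
ee_pos: [0.4723, 0.1527, 0.135]
ee_rot: [0.329, 0.944, 0.0, 0.0]
ft_force: [-0.4, -0.2, 0.8]
opening: 0.0386
grasp_force: 0.0
```

```bash
python3 -c "
from g import *
plan(nut(4,.7,83))"
```

```text
t 60.20 pos [472.3 152.7 135. ] th 2.471 open 38.6 grip 0 F [-0.4 -0.2  0.8] q [ 0.21 -0.06  1.91  0.    1.29 -0.69]
  [1.9, -0.3, 46.0, -0.006] rows>=1.1
```

Request:
{"fn": "send_rows", "kwargs": {
  "targets": [45, 1.5, -0.3, 25, 0, 45, 1.5, -0.3, 44, 0, 45, 1.5, -0.3, 44, 0, 45, 1.5, -0.3, 44, 0, 0, 1.5, -0.3, 44, 0, 0, 1.5, -0.3, 44, 0, 0, 1.5, -0.3, 44, 0, 0, 1.5, -0.3, 44, 0]
}}

```text
clock: 60.87
ee_pos: [0.4715, 0.1528, 0.0925]
ee_rot: [0.329, 0.944, -0.0, 0.001]
ft_force: [-4.7, -7.4, 9.3]
opening: 0.0132
grasp_force: 40.2
```

Request:
{"fn": "send_rows", "kwargs": {
  "targets": [0, 0, 0, 0, 0.11, 0, 0, 0, 0, 0.22, 0, 0, 0, 0, 0.33, 0, 0, 0, 0, 0.44, 0, 0, 0, 0, 0.55, 0, 0, 0, 0, 0.65, 0, 0, 0, 0, 0.72, 0, 0, 0, 0, 0.75]
}}

```text
clock: 61.53
ee_pos: [0.4707, 0.1523, 0.0925]
ee_rot: [0.653, 0.757, -0.001, 0.001]
ft_force: [-10.3, -9.6, 14.9]
opening: 0.0134
grasp_force: 51.9
```

Request:
{"fn": "send_rows", "kwargs": {
  "targets": [0, 0, 0, 0, 0, 0, 0, 0, 0, 0]
}}

```text
clock: 61.7
ee_pos: [0.4707, 0.1522, 0.0925]
ee_rot: [0.651, 0.759, -0.001, 0.001]
ft_force: [-9.8, -9.7, 12.5]
opening: 0.0137
grasp_force: 49.2
```

Request:
{"fn": "send_rows", "kwargs": {
  "targets": [45, 0, 0, 0, 0, 45, 0, 0, 0, 0, 60, 0, 0, -40, 0, 60, 0, 0, -80, 0, 60, 0, 0, -120, 0, 60, 0, 0, -160, -0.12, 60, 20, 30, -180, -0.24, 60, 20, 30, -180, -0.24]
}}

```text
clock: 62.37
ee_pos: [0.5026, 0.181, 0.2781]
ee_rot: [0.553, 0.833, 0.006, 0.004]
ft_force: [0.6, 0.1, -0.1]
opening: 0.0511
grasp_force: 0.0
```

```bash
python3 wl.py w8; python3 - <<'E'
from both import *
both('z',(('red',.062,(.3,.7,-.1,.5)),('blue',.05,(.2,.75,-.6,.2)),('orange',.095,(.4,.7,-.1,.2))))
im=[cv2.resize(cv2.imread(f'pics/{n}z.png')[y:y+150,x:x+140],None,fx=2.8,fy=2.8,interpolation=cv2.INTER_CUBIC) for n,(x,y) in (('scene',(240,120)),('side',(200,180)))]
cv2.imwrite('pics/cropz.png',np.hstack(im))
E
```

```text
t 62.37 pos [502.6 181.  278.1] th 1.969 open 51.1 grip 0 F [ 0.6  0.1 -0.1] q [ 0.25 -0.07  1.65  0.    1.54 -0.15]
blue [278. 306.] 1298 rackmm [ -2.7  40.5 120.6] (array([67.6, 15.8]), 2.1) zmax 0.123
orange [232. 272.] 52 rackmm [-57.3  41.1  75.2] (array([ 5.4, 12.6]), 13.9) zmax 0.079
orange [332. 310.] 312 rackmm [ 65.1  40.  107.7] (array([11.7, 14.8]), 3.7) zmax 0.109
orange [305. 350.] 101 rackmm [ 59.6 -34.3  74.4] (array([13.9,  7.2]), 35.5) zmax 0.076
yellow [238. 210.] 188 rackmm [-73.7 117.4  96.9] (array([11.9, 16.8]), 18.6) zmax 0.099
yellow [373. 259.] 181 rackmm [ 74.6 116.9  96.5] (array([14. , 17.3]), 24.5) zmax 0.098
scene red [362. 120.] 117 [0.486 0.402 0.087] (array([484.2, 401.8]), array([73.1, 19.1]), 4.4) 0.097
scene red [346. 133.] 153 [0.49  0.307 0.089] (array([488.4, 309.3]), array([69.9, 21.6]), 1.1) 0.096
scene red [272. 145.] 87 [0.349 0.115 0.086] (array([345.8, 117.2]), array([12. , 64.4]), 73.2) 0.093
scene blue [315. 172.] 173 [0.55  0.074 0.117] (array([548.1,  78. ]), array([71.1, 17.9]), 3.5) 0.127
scene blue [298. 188.] 193 [ 0.56  -0.006  0
[... 392 characters left out ...]
7.] 251 [0.48  0.313 0.089] (array([482.8, 310.4]), array([71.4, 18.8]), 2.6) 0.098
side red [194. 348.] 247 [0.476 0.41  0.089] (array([480.8, 407.1]), array([69.7, 17.9]), 1.9) 0.095
side blue [277. 221.] 127 [0.535 0.004 0.116] (array([538.5,   0.7]), array([43.4, 16.2]), 0.4) 0.125
side blue [257. 238.] 186 [0.537 0.084 0.117] (array([539.5,  73.7]), array([68.3, 58.3]), 56.3) 0.127
side orange [236. 230.] 19 [0.61  0.086 0.106] (array([610.3,  84.7]), array([ 8.8, 12.5]), 39.7) 0.110
side orange [293. 231.] 24 [0.483 0.002 0.106] (array([481.4,  -2.8]), array([17.3, 11.4]), 70.5) 0.111
side orange [277. 249.] 26 [0.48  0.08  0.108] (array([480.4,  77.6]), array([ 8.7, 16.3]), 1.0) 0.111
```

View pics/cropz.png

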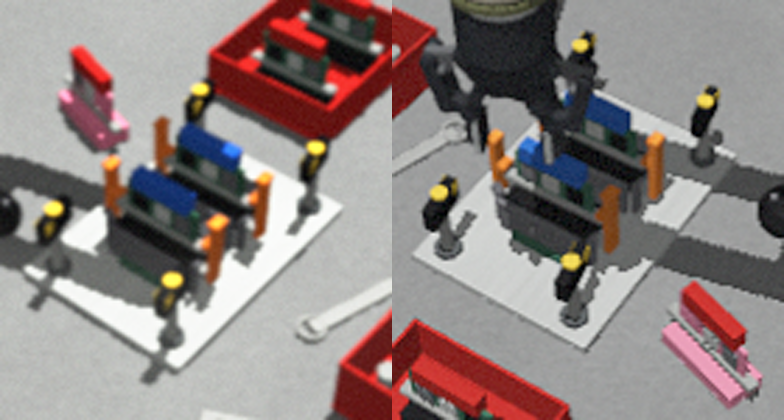

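View pics/w8.png

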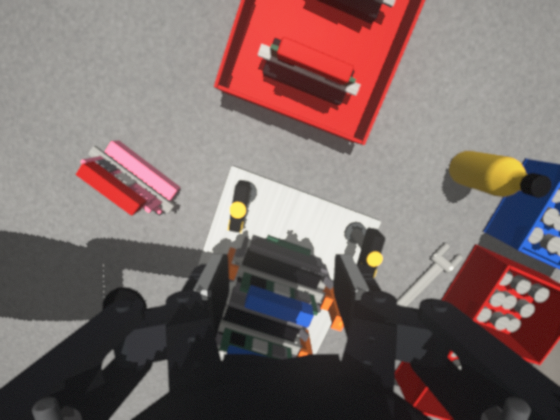

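The final views show both blue boards seated, with the levers upright and the nuts turned. Both red boards stand in the bin, and the pink board and bystanders are where they were. At the end of round 2 I read 0.87–1.1 N·m on nuts 1, 3 and 2, against 0.1 to turn a nut, so they are against their stops. Nut 4 showed the same rise in pad force. Handing in.

```bash
python3 -c "
from rig import manip
print(manip.hand_in())"
```

```text
the job is handed in; nothing more can be done
None
```

The job is handed in at about 62 s of the 210 s: both failed boards are upright in the reject bin, both new boards are seated and latched, and all four wing nuts were tightened in star order over two rounds to their stops; the hand-in call returned no verdict.

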